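Load a label roll into the roll stand on its spindle

ROBOT

A 7-joint arm with a two-finger parallel gripper is mounted at the origin on the work surface. World frame = base frame: x ahead of the robot, y to its left, z up, the work surface at z = 0. Lengths are in mm, angles in rad, forces in N, time in s.
With the tool pointing down it reaches from about 400 to 875 mm from the base axis. Payload 4.4 kg.
Tool frame: the origin (TCP) lies between the finger pads; the fingertips stand 11 mm ahead of it and the grasp point (between the pads) lies 8 mm behind it; y points along the fingers, x is the direction in which the jaws open and shut, and the axes are right-handed (so a half turn about y gives the same grasp; the last joint's range is limited). The gripper opens to 85 mm and grips with 20 to 120 N. Pads are 22 mm wide; open, the fingers measure 114 mm over their backs; the gripper's body (76 mm by 85 mm) begins 54 mm behind the grasp point. The pads swing forward as they close: fully open they stand 13 mm farther back than shut.
Start: joints at [1.269, 0.628, 0.038, 1.517, -0.027, 0.996, -0.02], TCP at [151.882, -632.021, 208.013] pointing down, gripper open.
Joint ranges: [-3.06, 3.06], [-0.37, 2.12], [-1.25, 1.32], [0.18, 2.47], [-1.1, 4.24], [0.23, 1.98], [-2.94, 2.94]. Speed limits (rad/s): [2.57, 2.57, 3.14, 3.14, 3.14, 3.14, 3.14].

INTERFACE

Orientations are given as [roll, pitch, yaw] about the fixed x, y, z axes, in that order (R = Rz(yaw) Ry(pitch) Rx(roll)).
In Python, from cell import * gives the robot as it stands.
- The arm moves only by the shell command python3 -m jog 'ROWS'. ROWS is JSON, a list of rows, each an object of numbers: "x", "y", "z": the shift along the tool's x, y, z in mm; "ax", "ay", "az": the turn, a rotation vector about the tool's x, y, z in rad; "grip": the finger opening in mm, from 0 to 85.4. In form: [{"x": .., "y": .., "z": .., "ax": .., "ay": .., "az": .., "grip": ..}, ...]. A call has 1 to 5 rows; each row is the pose to reach, as a shift and turn from the pose commanded when the call began, along the tool's axes at that moment; what a row does not reach only later rows make up. A row lasts 1/10 s, in which the tool goes at most 50 mm and 8.59 degrees, less where a joint would pass 70% of its speed; a pose out of reach is approached as far as the arm can. A call with a gripper value outside its range is refused whole. The fingers move at their own pace and stop on an object; the grip force is fixed at half the most. Time passes only in rows, so rows that repeat a pose let the fingers close. It gives the time, the measured TCP pose, the force and the opening at its end, in the units of the state.
- read_state(): the state, without advancing time (a new reading comes with each control period).
- get_image(name): name is "scene" or "top" or "wrist"; returns a dict with "color" (384x512x3 uint8, red, green, blue), "vfov" (degrees; the focal length in pixels is half the picture's height over the tangent of half this angle, whatever the lens; pixels are square), "cx", "cy" (the principal point, pixels), "k1" (the pictures are not rectified: a ray, as slopes to the right and down, at radius r is drawn at 1 + k1 r^2 times it, then the intrinsics apply), "camera_from_world" (4x4, takes a point from world to camera coordinates). Camera axes: x right, y down, z forward; pixel columns grow to the right and rows downward; lengths in mm; the calibration is good to about 2 mm. A picture is of the moment at which its call begins. There is no depth.
- finish_job(): hands the job in, once; it reports no verdict.
The state is a dict: "clock": time; "qpos": joint angles; "qd": joint speeds; "tau": joint torques, N m; "eef_pos": TCP position; "tool_rot": TCP orientation; "force": force on the tool from outside, world axes, zero at the start; "torque": the same for the moment, N m; "width": finger opening in mm.
Only numpy, scipy, OpenCV 4.12 (cv2) and the standard library are available. Lean on these libraries where they do the work, as an engineer would, in place of code of your own. Each camera call takes 0.05 s, during which the arm holds its last target.

TASK

Load the label roll: take the spindle by its blue handle, push it through the core of the roll lying in the plywood cradle until the blue flange meets the roll, lift the roll out on the spindle without the gripper touching the roll, and lay the spindle in both notches of the grey roll stand with the handle sticking out at the end away from the orange pad. Then slide the spindle along in the notches until you feel the roll press on the orange sprung pad (about 4 to 8 N; the pad's setting differs every time), and let go, leaving the roll resting against the pad. The roll is easily spoilt: never push it harder than 15 N, and leave the other things on the counter where they are.

Things in the scene. Friction and masses are not known exactly. Their poses are not given: they have to be found in the camera images.
- spindle_grip (a point): Centre of the spindle's blue handle: 16 mm wide (x; grip across this), 44 mm long (y), 20 mm high. The spindle's axis is y, through this point: handle to +22 mm, bare round neck (12 mm diameter) to +58, blue flange (32 mm diameter) +58 to +63, aluminium rod (12 mm diameter) to its round tip at +158 mm.
- spindle: The same spindle as a body, 90 g; same origin and axes. At the start it lies level in the two notches of its rest, axis 48 mm above the counter, the handle overhanging.
- roll_center (a point): Centre of the white label roll, half-way along its axis y. Outside diameter 76 mm, width 50 mm (faces at y = -25 and +25 mm), open bore 16 mm in diameter. At the start it lies loose on its side in the cradle, axis level, 51 mm above the counter; thread it from its -y side.
- roll: The same label roll as a body, about 200 g (140 to 280 g); origin at its centre.
- cradle: Fixed plywood V cradle; origin on the counter under its middle, y along the roll. Open at its -y end; at +y two uprights, 64 mm high, near faces at y = +33 mm, stop the roll from sliding on, and the rod passes in the 28 mm gap between them. V boards reach 32 mm high at x = +-43 mm and y = +-29 mm.
- stand_seat (a point): Middle of the handle-end notch of the grey roll stand, at a seated spindle's axis height (60 mm above the counter). y runs to the other notch, at y = +95 mm. Cheeks 6 mm thick, 46 mm wide; notches 14.5 mm wide, funnel 34 mm wide at the top, 16 mm above this point. Seated: the spindle's y along this y, handle at negative y, this cheek in the bare neck, flange and roll between the cheeks.
- pad_nearest (a point): Nearest place (68 mm along y from the handle-end notch, on the seated axis) where the face of the orange pad can be; it is really 0 to 12 mm farther along +y: not measured, differs every time. Two upright prongs 22 mm apart let the rod pass. The pad yields on a spring, 0.5 N then 2 N per mm, at most 4 mm. Friction of the laid-in spindle in the notches, 1 to 3 N, adds to the pad's push and keeps the released roll against it.
- stand: The grey roll stand with its pad, fixed; origin on the counter under its middle, same axes; base 75 mm (x) by 135 mm (y), 8 mm thick. To clear the pad at any setting, lay the spindle in with its handle centre 51 mm outside (-y of) the handle-end notch, then slide it to +y. A roll hung on the spindle sags 2 mm. Stand and spindle rest may have changed places.
- rest: The fixed spindle rest, black base 70 by 130 mm with two grey notched posts 60 mm high at y = -45 and +45 mm; origin on the counter under its middle. The spindle's handle lies at its -y end, 85 mm from its middle.
- spare_roll: A second roll of the same size standing on end (bystander); 50 mm high, origin under its centre.
- marker: Marker pen lying along x, 13 mm thick, 132 mm long (bystander); origin under its middle.
- pen_cup: Black cup, 76 mm wide, 95 mm high (bystander); origin under its centre.
- coasters: Stack of round coasters, 90 mm wide, 20 mm high (bystander); origin under its centre.
- stapler: Red and black stapler, 130 mm long along x, 36 mm wide, 55 mm high (bystander); origin under its middle.
There are look-alikes about, which are no part of the job. What is shaped like the roll but red is not meant.

How it is judged (in metres and radians):
On the way, in this order (a step that is already met when the one before it is completed fails the run):
1. the spindle is through the roll's core, its flange within 8 mm of the roll's face (x of roll_center in the frame of spindle_grip between -0.006 and 0.006 m and z of roll_center in the frame of spindle_grip between -0.006 and 0.006 m and y of roll_center in the frame of spindle_grip below 0.096 m and angle between the y axis of roll_center and the y axis of spindle_grip, either way round below 0.15 rad), for 0.2 s.
2. the roll is carried on the spindle, its centre more than 95 mm above the counter (x of roll_center in the frame of spindle_grip between -0.006 and 0.006 m and z of roll_center in the frame of spindle_grip between -0.006 and 0.006 m and y of roll_center in the frame of spindle_grip below 0.115 m and angle between the y axis of roll_center and the y axis of spindle_grip, either way round below 0.15 rad and height (world z) of roll_center above 0.095 m), for 0.2 s.
3. the spindle lies in both notches and the roll is pressed on the pad with more than 2 N (x of spindle_grip in the frame of stand_seat between -0.004 and 0.004 m and z of spindle_grip in the frame of stand_seat between -0.004 and 0.004 m and y of spindle_grip in the frame of stand_seat between -0.05 and -0.024 m and angle between the y axis of spindle_grip and the y axis of stand_seat, either way round below 0.06 rad and x of roll_center in the frame of spindle_grip between -0.006 and 0.006 m and z of roll_center in the frame of spindle_grip between -0.006 and 0.006 m and y of roll_center in the frame of spindle_grip below 0.098 m and angle between the y axis of roll_center and the y axis of spindle_grip, either way round below 0.15 rad and contact force between roll and stand above 2 N), for 0.2 s.
At the end, for the whole second after the job is handed in: Spindle released and at rest in both notches (axis within 4 mm and 0.06 rad of the seats, handle centre 24 to 50 mm outside the handle-end notch); roll on it, centred within 6 mm, its face within 10 mm of the flange, resting against the pad with 0.2 to 15 N (x of spindle_grip in the frame of stand_seat between -0.004 and 0.004 m and z of spindle_grip in the frame of stand_seat between -0.004 and 0.004 m and y of spindle_grip in the frame of stand_seat between -0.05 and -0.024 m and angle between the y axis of spindle_grip and the y axis of stand_seat, either way round below 0.06 rad and x of roll_center in the frame of spindle_grip between -0.006 and 0.006 m and z of roll_center in the frame of spindle_grip between -0.006 and 0.006 m and y of roll_center in the frame of spindle_grip below 0.098 m and angle between the y axis of roll_center and the y axis of spindle_grip, either way round below 0.15 rad and contact force between roll and stand between 0.2 and 15 N and linear speed of roll below 0.02 m/s); the robot touches nothing.
It fails at once if the roll is pushed harder than 15 N against the stand or its pad (contact force between roll and stand above 15 N).
It fails at once if the spindle bears on the roll with more than 20 N in all (its weight and the push) (contact force between spindle and roll above 20 N).
It fails at once if the gripper or arm touches the roll (contact force between any of the fingers, the arm and roll above 0.5 N).
It fails at once if a bystander is moved by more than 15 mm (distance of any of spare_roll, marker, pen_cup, coasters, stapler from where it was at the start of the episode above 0.015 m).
It also fails if it takes over 72 s, if anything falls off the work surface, if the arm or the gripper's body presses on something with over 40 N, if the wrist force passes 120 N, or if a joint passes its speed limit or range.

## Working session

There is one attempt and no reset: what is moved stays moved. The work goes in short steps, Python scripts to look and compute and a shell command to move; the robot and the scene stay as the last step left them, time stands still between calls to the robot, and variables do not carry over. Pictures are saved under pics/ and viewed, and the job is handed in when it is done.

```bash
ls; mkdir -p pics; python3 - <<'E'
from cell import *
import cv2
s=read_state(); print({k:(v if not hasattr(v,'tolist') else v.tolist()) for k,v in s.items()})
for n in ["scene","top","wrist"]:
    d=get_image(n); cv2.imwrite(f"pics/{n}0.png",d["color"][:,:,::-1])
    print(n,d["vfov"],d["cx"],d["cy"],d["k1"],d["camera_from_world"])
E
```

```text
pics
{'clock': 0.0, 'qpos': [1.2692225950003246, 0.6292924014825865, 0.03843332860323749, 1.5183592013481668, -0.027005771214177174, 0.9963113199414085, -0.019996388634893718], 'qd': [-0.0005616762410569595, 0.00011679197009756829, 0.000943425486105248, -0.0003965720603733216, -0.0009036277882492941, -0.00059619239254825, 0.0005231772785569437], 'tau': [-0.0006242133167688735, -56.3413667678833, 1.2259412929415703, -19.34471368789673, 0.010993187315762043, 0.01041442301357165, 2.1326275145838736e-06], 'eef_pos': [151.71712243084158, -631.3643126797776, 207.12660519292245], 'tool_rot': [-1.570807989964204, 0.0018526519176809142, -1.3350149559717204], 'force': [0.13574065751697234, -0.16858283385521322, -0.24017344892746487], 'torque': [-0.0049497956500014345, 0.0011485719150397117, 0.022450173355331563], 'width': 85.2799574966941}
scene 53.971779136084365 253.21658581442134 188.05637661731427 0.030921283154224526 [[-7.95592880e-03  9.99968203e-01  5.44083095e-04 -4.12996209e+01]
 [ 7.85265190e-01  6.58457851e-03 -6.19124563e-01 -4.35728338e+02]
 [-6.19108460e-01 -4.49846143e-03 -7.85292607e-01  1.43508483e+03]
 [ 0.00000000e+00  0.00000000e+00  0.00000000e+00  1.00000000e+00]]
top 42.720257736570595 260.93977349387865 187.72976606882878 -0.01097929980665551 [[-9.82776793e-03 -9.99929041e-01 -6.73253724e-03  5.79186453e+01]
 [-9.86463917e-01  1.07971000e-02 -1.63622624e-01  5.92171897e+02]
 [ 1.63683706e-01  5.03335988e-03 -9.86500030e-01  1.09117701e+03]
 [ 0.00000000e+00  0.00000000e+00  0.00000000e+00  1.00000000e+00]]
wrist 65.83201560417668 250.4629146652382 191.4932640674207 -0.07116072495997691 [[ 2.33965643e-01 -9.72244564e-01 -7.64906173e-04 -6.48661920e+02]
 [-9.31210714e-01 -2.24317072e-01  2.87277666e-01 -3.74573563e+01]
 [-2.79475731e-01 -6.65008150e-02 -9.57847043e-01  3.79331269e+02]
 [ 0.00000000e+00  0.00000000e+00  0.00000000e+00  1.00000000e+00]]
```

View pics/scene0.png

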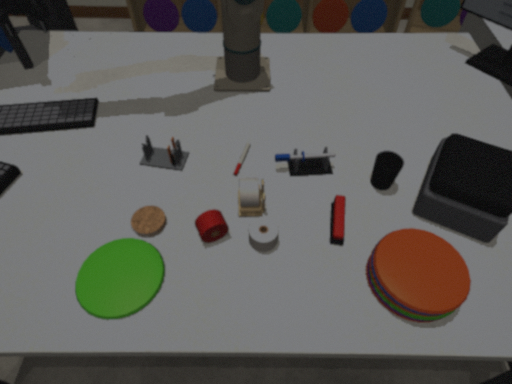

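View pics/top0.png

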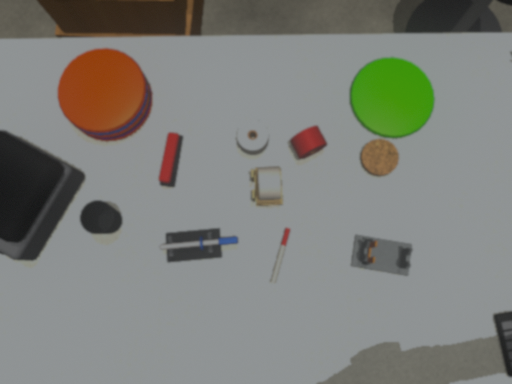

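View pics/wrist0.png

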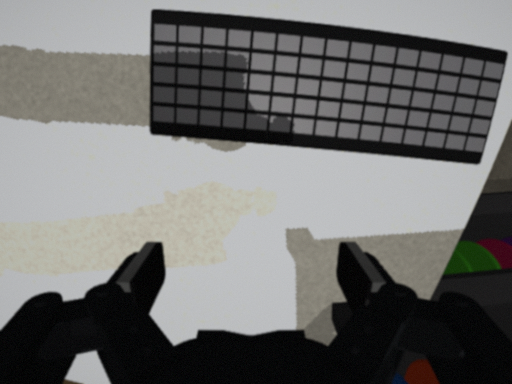

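```bash
cat > h.py <<'E'
from cell import *
import cv2, numpy as np
def K(d):
    f=d["color"].shape[0]/2/np.tan(np.radians(d["vfov"])/2)
    return f
def proj(d,P):
    P=np.atleast_2d(P).astype(float); T=np.array(d["camera_from_world"]); c=P@T[:3,:3].T+T[:3,3]
    s=c[:,:2]/c[:,2:]; r2=(s**2).sum(1,keepdims=True); s=s*(1+d["k1"]*r2)
    return s*K(d)+[d["cx"],d["cy"]]
def ray(d,uv):
    uv=np.asarray(uv,float); sd=(uv-[d["cx"],d["cy"]])/K(d); s=sd.copy()
    for _ in range(20): s=sd/(1+d["k1"]*(s**2).sum())
    T=np.array(d["camera_from_world"]); R=T[:3,:3]; o=-R.T@T[:3,3]
    v=R.T@np.array([s[0],s[1],1]); return o,v/np.linalg.norm(v)
def at_z(d,uv,z):
    o,v=ray(d,uv); return o+v*(z-o[2])/v[2]
def tri(rs):
    A=np.zeros((3,3));b=np.zeros(3)
    for o,v in rs:
        M=np.eye(3)-np.outer(v,v);A+=M;b+=M@o
    p=np.linalg.solve(A,b); return p,[np.linalg.norm((np.eye(3)-np.outer(v,v))@(p-o)) for o,v in rs]
def crop(d,box,s,name,pts=None):
    x0,y0,x1,y1=box; im=d["color"][y0:y1,x0:x1,::-1]
    im=cv2.resize(im,None,fx=s,fy=s,interpolation=cv2.INTER_CUBIC)
    im=np.ascontiguousarray(im)
    step=max(5,int(round((x1-x0)/10/5))*5)
    for g in range((x0//step+1)*step,x1,step):
        cv2.line(im,(int((g-x0+.5)*s),0),(int((g-x0+.5)*s),6),(0,255,255),1); cv2.putText(im,str(g),(int((g-x0+.5)*s)-10,18),0,.4,(0,0,255),1)
    for g in range((y0//step+1)*step,y1,step):
        cv2.line(im,(0,int((g-y0+.5)*s)),(6,int((g-y0+.5)*s)),(0,255,255),1); cv2.putText(im,str(g),(8,int((g-y0+.5)*s)+4),0,.4,(0,0,255),1)
    if pts is not None:
        for p in pts: 
            q=(int((p[0]-x0+.5)*s),int((p[1]-y0+.5)*s)); cv2.drawMarker(im,q,(0,255,0),cv2.MARKER_CROSS,9,1)
    cv2.imwrite("pics/"+name,im)
def st():
    s=read_state(); 
    print("t %.2f pos %s rot %s F %s T %s w %.1f"%(s["clock"],np.round(s["eef_pos"],1),np.round(s["tool_rot"],4),np.round(s["force"],2),np.round(s["torque"],2),s["width"]))
    return s
E
python3 - <<'E'
from h import *
t=get_image("top"); s=get_image("scene")
crop(t,(150,215,250,275),8,"t_rest.png")
crop(t,(235,150,300,215),8,"t_roll.png")
crop(t,(340,225,425,285),8,"t_stand.png")
crop(s,(265,135,345,185),8,"s_rest.png")
crop(s,(225,165,285,225),8,"s_roll.png")
crop(s,(130,125,200,180),8,"s_stand.png")
E
```

```text
(no output)
```

View pics/t_rest.png

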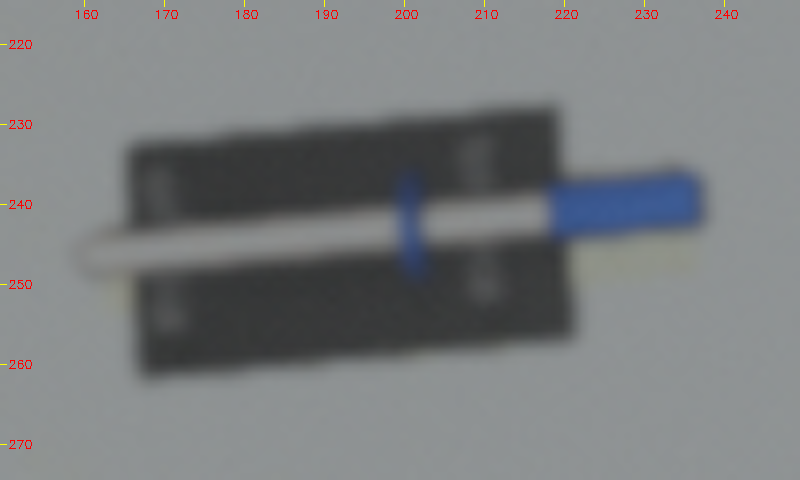

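View pics/t_roll.png

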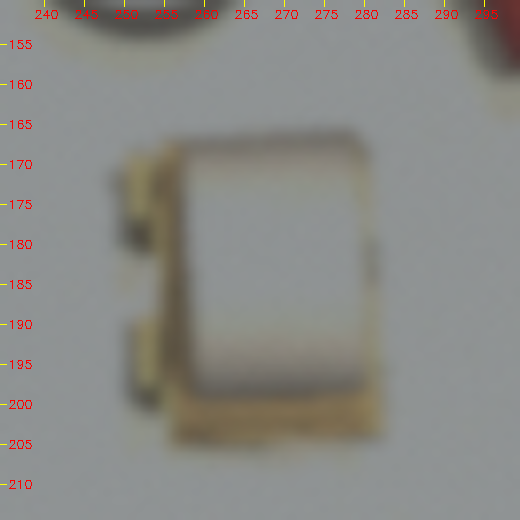

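View pics/t_stand.png

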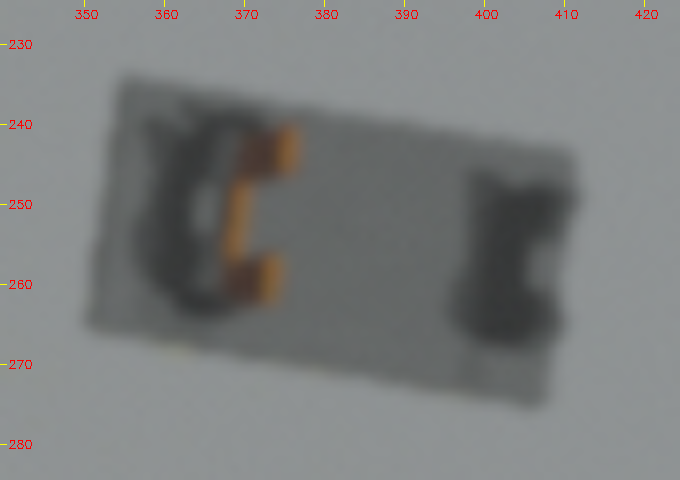

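View pics/s_rest.png

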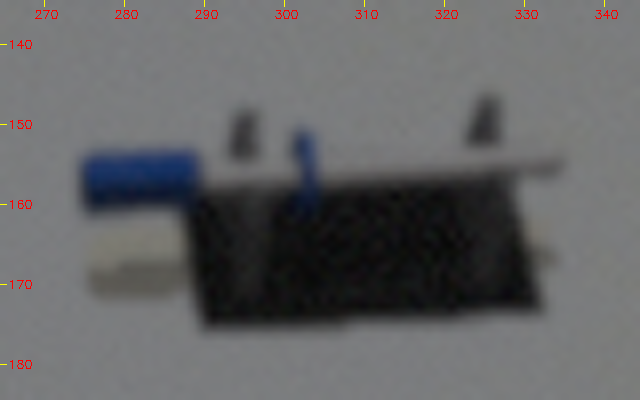

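View pics/s_roll.png

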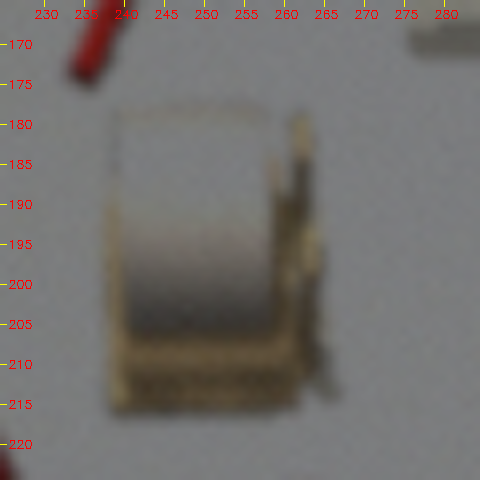

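View pics/s_stand.png

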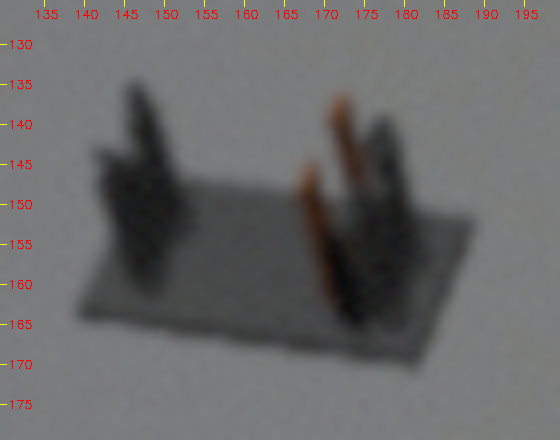

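```bash
python3 - <<'E'
from h import *
np.set_printoptions(suppress=True,precision=1)
t=get_image("top"); s=get_image("scene")
def quad(d,c,z,n):
    P=np.array([at_z(d,p,z) for p in c]); 
    print(n,P[:,:2].tolist() if 0 else np.round(P[:,:2],1).tolist(),"ctr",P.mean(0)); 
    e1=(P[0]-P[1]+P[3]-P[2])[:2]/2; e2=(P[0]-P[3]+P[1]-P[2])[:2]/2
    print("  len",np.linalg.norm(e1),np.linalg.norm(e2),"ang of y axis minus 90:",np.degrees(np.arctan2(-e1[0],e1[1])), np.degrees(np.arctan2(e2[1],e2[0])))
quad(t,[(354.5,234.3),(411.5,243.3),(407.7,275.2),(350.3,265.3)],8,"stand top")
quad(s,[(189.5,152.3),(146,147.5),(139.5,164.5),(182,170.5)],8,"stand scene")
quad(t,[(165.5,233),(219,228),(221,256.5),(167.5,261.5)],8,"rest top")
# handle
print("handle ends top", at_z(t,(218.5,241),48),at_z(t,(237,239.5),48), "tip",at_z(t,(159,246.3),48))
for n,(a,b) in {"handle -end":((237,239.7),(275,157)),"flange":((201,243),(302.5,155.5))}.items():
    print(n,tri([ray(t,a),ray(s,b)]))
# roll top line faces at z~89 top
for p in [(258,181.5),(280,181.5)]: print("roll", at_z(t,p,80))
for p in [(239,180),(260,178)]: print("roll s", at_z(s,p,85))
E
```

```text
stand top [[485.3, -168.5], [462.7, -302.1], [388.6, -288.9], [412.9, -155.7]] ctr [ 437.4 -228.8    8. ]
  len 135.46210000913595 74.37260574253426 ang of y axis minus 90: -9.977565547129338 -10.077242075285506
stand scene [[421.5, -152.6], [402.3, -290.4], [473.5, -296.9], [496.1, -166.5]] ctr [ 448.4 -226.6    8. ]
  len 135.6986417829255 73.59259535215577 ang of y axis minus 90: -8.867184226006033 172.03753783126592
rest top [[493.0, 279.7], [503.6, 152.6], [436.5, 147.6], [426.0, 273.6]] ctr [464.8 213.4   8. ]
  len 126.96721683996917 67.331431710497 ang of y axis minus 90: 4.753613071065053 4.74262027029208
handle ends top [470.6 150.   48. ] [473.6 107.7  48. ] tip [459.9 285.9  48. ]
handle -end (array([473.3, 108.4,  44.8]), [np.float64(0.5508013898363915), np.float64(0.5508013898364501)])
flange (array([466.6, 190.2,  44.8]), [np.float64(0.18205248886715134), np.float64(0.18205248886720482)])
roll [602.   58.1  80. ]
roll [601.4   8.3  80. ]
roll s [594.6   8.3  85. ]
roll s [587.2  64.   85. ]
```

```bash
cat >> h.py <<'E'
from scipy.spatial.transform import Rotation as Ro
def Rt(s): return Ro.from_euler('xyz',s["tool_rot"]).as_matrix()
def go(p=None,yaw=None,s=None):
    "rows shift to TCP position p (world mm), tool down with yaw"
    s=s or read_state(); R=Rt(s); d=np.zeros(3) if p is None else R.T@(np.array(p)-np.array(s["eef_pos"]))
    r=np.zeros(3)
    if yaw is not None: r=Ro.from_matrix(R.T@Ro.from_euler('xyz',[-np.pi/2,0,yaw]).as_matrix()).as_rotvec()
    print("go: x %.1f y %.1f z %.1f ax %.4f ay %.4f az %.4f"%(*d,*r))
E
python3 - <<'E'
from h import *
w=get_image("wrist"); s=st()
T=np.array(w["camera_from_world"]); c=-T[:3,:3].T@T[:3,3]; print("cam",c, "tool",Rt(s).T@(c-s["eef_pos"])); print(Rt(s).T@T[:3,:3].T)
go([437,-280,230],-0.17)
E
```

```text
t 0.40 pos [ 151.9 -631.9  207.9] rot [-1.5708e+00  3.0000e-04 -1.3350e+00] F [-0.22  0.59 -0.52] T [-0.02 -0.02  0.  ] w 85.3
cam [ 222.94792655 -614.0841943   374.21789541] tool [  -0.80095759 -166.35537992   73.2893907 ]
[[ 9.99999625e-01  1.24801931e-04  8.57221763e-04]
 [-7.85237956e-04 -2.87269411e-01  9.57849502e-01]
 [ 3.65795059e-04 -9.57849816e-01 -2.87269205e-01]]
go: x -275.6 y -22.1 z 359.5 ax -0.0002 ay -1.1650 az -0.0002
```

```bash
python3 - <<'E'
from h import *
go([442,-300,230],-0.174)
E
python3 -m jog '[{"x":-130,"y":-11,"z":175,"ay":-0.58},{"x":-130,"y":-11,"z":175,"ay":-0.58},{"x":-130,"y":-11,"z":175,"ay":-0.58},{"x":-130,"y":-11,"z":175,"ay":-0.58},{"x":-130,"y":-11,"z":175,"ay":-0.58}]'; python3 - <<'E'
from h import *
go([442,-300,230],-0.174)
E
```

```text
go: x -255.0 y -22.1 z 359.6 ax -0.0002 ay -1.1610 az -0.0002
go: x -255.0 y -22.1 z 359.6 ax -0.0002 ay -1.1610 az -0.0002$[0]: bad value
```

```bash
python3 -m jog '[{"x":-25,"y":-2,"z":35,"ax":0,"ay":-0.12,"az":0,"grip":85},{"x":-50,"y":-4,"z":70,"ax":0,"ay":-0.24,"az":0,"grip":85},{"x":-75,"y":-6,"z":105,"ax":0,"ay":-0.36,"az":0,"grip":85},{"x":-100,"y":-9,"z":140,"ax":0,"ay":-0.48,"az":0,"grip":85},{"x":-125,"y":-11,"z":175,"ax":0,"ay":-0.6,"az":0,"grip":85}]'; python3 - <<'E'
from h import *
go([442,-300,230],-0.174)
E
```

```text
clock: 0.9
eef_pos: [293.9, -468.4, 219.4]
tool_rot: [-1.571, -0.001, -0.73]
force: [1.0, 0.1, -0.0]
width: 85.1
go: x -1.9 y -10.6 z 224.2 ax 0.0004 ay -0.5563 az 0.0007
```

```bash
python3 -m jog '[{"x":0,"y":-2,"z":45,"ax":0,"ay":-0.12,"az":0,"grip":85},{"x":-1,"y":-4,"z":90,"ax":0,"ay":-0.24,"az":0,"grip":85},{"x":-1,"y":-6,"z":135,"ax":0,"ay":-0.36,"az":0,"grip":85},{"x":-2,"y":-9,"z":180,"ax":0,"ay":-0.48,"az":0,"grip":85},{"x":-2,"y":-11,"z":224,"ax":0,"ay":-0.556,"az":0,"grip":85}]'; python3 - <<'E'
from h import *
w=get_image("wrist"); cv2.imwrite("pics/w1.png",w["color"][:,:,::-1]); st()
E
```

```text
clock: 1.4
eef_pos: [442.7, -300.7, 230.5]
tool_rot: [-1.571, -0.001, -0.175]
force: [-0.7, -0.6, 0.8]
width: 84.7
t 1.45 pos [ 449.5 -292.8  231.2] rot [-1.5652 -0.0063 -0.1625] F [5.48 5.18 0.65] T [ 0.38 -0.36  0.02] w 85.2
```

View pics/w1.png

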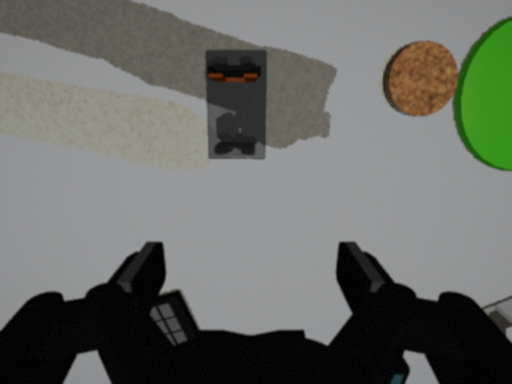

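```bash
python3 - <<'E'
from h import *
go([422,-320,155],-0.172)
E
python3 -m jog '[{"x":-8,"y":25,"z":-11,"ax":0,"ay":0,"az":0,"grip":85},{"x":-16,"y":50,"z":-22,"ax":0,"ay":0,"az":0,"grip":85},{"x":-16,"y":76,"z":-24,"ax":0,"ay":0,"az":0,"grip":85},{"x":-16,"y":76,"z":-24,"ax":0,"ay":0,"az":0,"grip":85},{"x":-16,"y":76,"z":-24,"ax":0,"ay":0,"az":0,"grip":85}]'; python3 - <<'E'
from h import *
w=get_image("wrist"); cv2.imwrite("pics/w2.png",w["color"][:,:,::-1]); st(); w=get_image("wrist"); np.save("w2.npy",w,allow_pickle=True)
crop(w,(180,0,310,200),4,"w2c.png"); st()
E
```

```text
go: x -23.2 y 75.9 z -31.8 ax -0.0056 ay 0.0095 az 0.0063
clock: 1.95
eef_pos: [421.8, -322.8, 154.3]
tool_rot: [-1.57, -0.0, -0.179]
force: [0.5, 0.2, 0.8]
width: 84.8
t 2.00 pos [ 422.5 -323.   155. ] rot [-1.5711 -0.0016 -0.1789] F [-0.18  0.29  0.16] T [ 0.08 -0.04  0.04] w 85.0
t 2.05 pos [ 422.8 -323.1  155.4] rot [-1.5716 -0.0025 -0.1786] F [0.15 0.7  0.36] T [-0.05  0.02 -0.01] w 84.8
```

View pics/w2c.png

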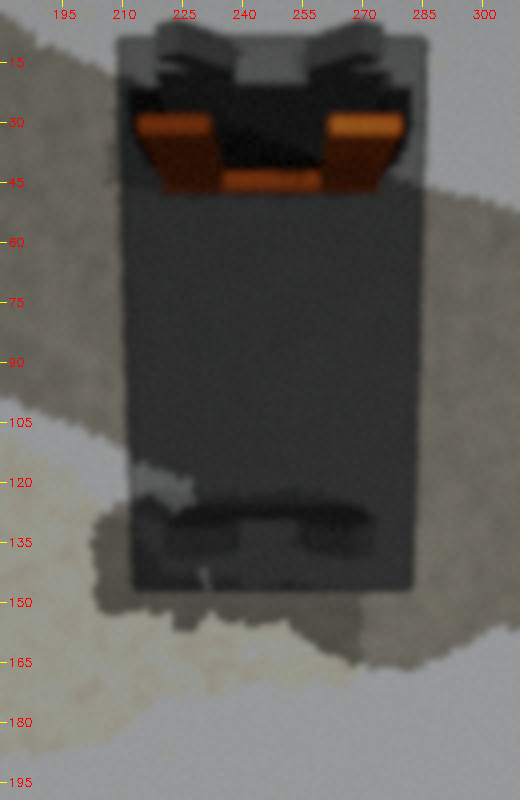

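```bash
python3 - <<'E'
from h import *
np.set_printoptions(suppress=True,precision=1)
w=np.load("w2.npy",allow_pickle=True).item()
c=[(209,8.5),(286.2,8.5),(282.8,147),(212.5,147)]
P=np.array([at_z(w,p,8) for p in c]); print(P)
e=(P[0]+P[1]-P[2]-P[3])[:2]/2; f=(P[1]+P[2]-P[0]-P[3])[:2]/2
print(np.linalg.norm(e),np.linalg.norm(f),"yaw",np.arctan2(-e[0],e[1]),np.arctan2(f[1],f[0]),"ctr",P.mean(0))
yaw=(np.arctan2(-e[0],e[1])+np.arctan2(f[1],f[0]))/2
ctr=P.mean(0); ctr[2]=0
R=Ro.from_euler('z',yaw).as_matrix()
# guess: notches at y=-47.5, 47.5 relative?  check by cheek tops: corners x=+-23, z=76?
for y0 in (-47.5,):
    q=[ctr+R@np.array(v) for v in [(-23,y0-3,76),(-23,y0+3,76),(23,y0-3,76),(23,y0+3,76),(-23,y0+92,76),(-23,y0+98,76),(23,y0+92,76),(23,y0+98,76)]]
    print(proj(w,q).round(1).tolist())
    crop(w,(180,0,310,200),4,"w2d.png",list(proj(w,q))+list(proj(w,[ctr+R@np.array([x,y,8]) for x in(-37.5,37.5) for y in (-67.5,67.5)])))
E
```

```text
[[ 412.5 -156.5    8. ]
 [ 485.  -169.6    8. ]
 [ 461.5 -300.8    8. ]
 [ 388.3 -287.6    8. ]]
133.3105700766998 74.06863164889343 yaw -0.1802353717933275 -0.17885369636763923 ctr [ 436.8 -228.6    8. ]
[[219.1, 139.2], [218.9, 131.9], [275.0, 139.3], [275.2, 131.9], [216.2, 12.7], [216.0, 4.1], [277.5, 12.7], [277.7, 4.1]]
```

View pics/w2d.png

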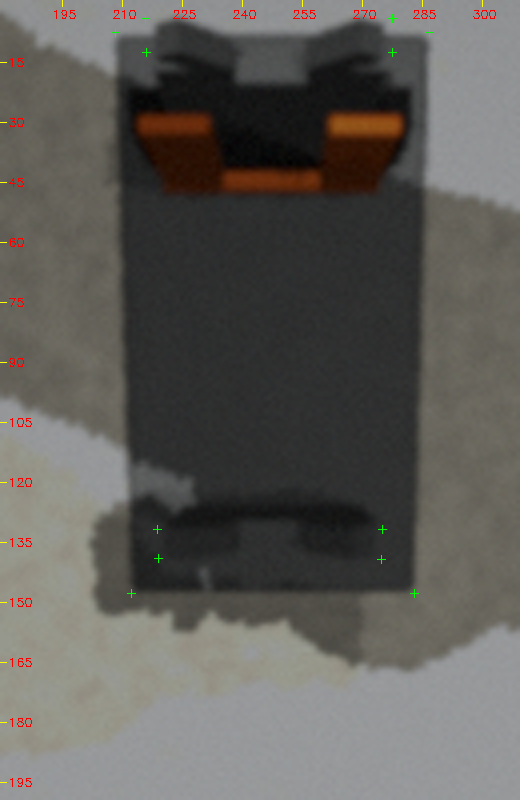

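```bash
python3 - <<'E'
from h import *
go([598,-65,180],0.03)
E
python3 -m jog '[{"x":20,"y":-5,"z":42,"ax":0,"ay":-0.04,"az":0,"grip":85},{"x":42,"y":-10,"z":86,"ax":0,"ay":-0.08,"az":0,"grip":85},{"x":64,"y":-15,"z":130,"ax":0,"ay":-0.12,"az":0,"grip":85},{"x":86,"y":-20,"z":174,"ax":0,"ay":-0.16,"az":0,"grip":85},{"x":106,"y":-25,"z":218,"ax":0,"ay":-0.2,"az":0,"grip":85}]'; python3 - <<'E'
from h import *
go([598,-65,180],0.03)
E
```

```text
go: x 126.6 y -24.5 z 285.2 ax 0.0011 ay -0.2086 az 0.0024
clock: 2.55
eef_pos: [566.9, -125.3, 181.1]
tool_rot: [-1.571, -0.003, 0.023]
force: [0.4, 0.6, -1.0]
width: 85.1
go: x 32.4 y 1.2 z 59.6 ax 0.0007 ay -0.0071 az 0.0034
```

```bash
python3 -m jog '[{"x":15,"y":0,"z":35,"ax":0,"ay":0,"az":0,"grip":85},{"x":28,"y":0,"z":54,"ax":0,"ay":0,"az":0,"grip":85},{"x":32,"y":0,"z":60,"ax":0,"ay":0,"az":0,"grip":85},{"x":32,"y":0,"z":60,"ax":0,"ay":0,"az":0,"grip":85},{"x":32,"y":0,"z":60,"ax":0,"ay":0,"az":0,"grip":85}]'; python3 - <<'E'
from h import *
get_image("wrist"); st(); w=get_image("wrist"); cv2.imwrite("pics/w3.png",w["color"][:,:,::-1]);np.save("w3.npy",w,allow_pickle=True)
crop(w,(180,0,320,200),4,"w3c.png"); st()
E
```

```text
clock: 3.05
eef_pos: [594.8, -68.7, 179.4]
tool_rot: [-1.572, 0.0, 0.019]
force: [0.1, -0.8, 0.6]
width: 85.5
t 3.10 pos [594.7 -69.  179.3] rot [-1.5723e+00  4.0000e-04  1.8200e-02] F [-0.5  -0.77 -0.35] T [ 0.01  0.02 -0.02] w 84.8
t 3.15 pos [594.7 -69.  179.2] rot [-1.5721e+00  4.0000e-04  1.8000e-02] F [-0.26 -0.46 -0.13] T [-0.   -0.01  0.07] w 85.0
```

View pics/w3c.png

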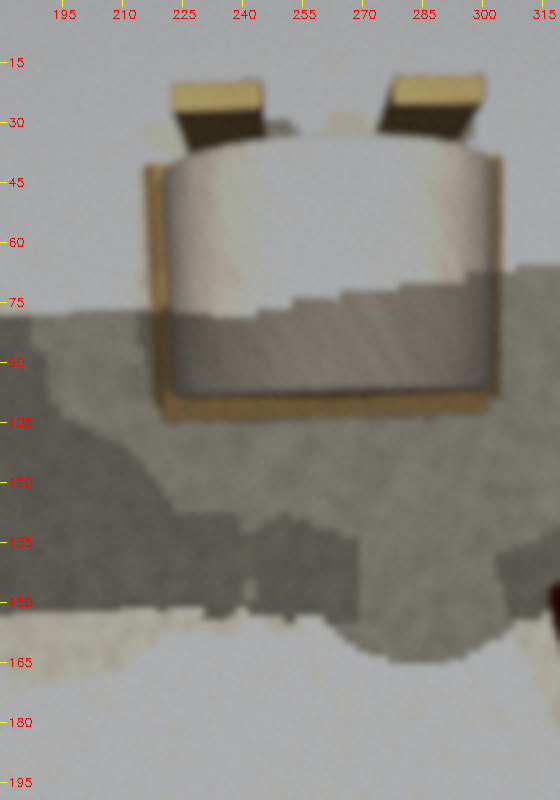

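View pics/w3.png

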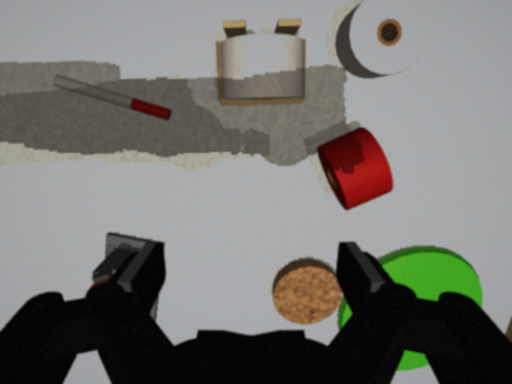

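```bash
python3 - <<'E'
from h import *
from scipy.optimize import least_squares
np.set_printoptions(suppress=True,precision=2)
w=np.load("w3.npy",allow_pickle=True).item()
pix=np.array([(224.2,27),(245.3,26.6),(277.2,25.8),(299.5,25.4),(216,41),(304.5,38.8),(220.5,104.5),(302.3,102)])
# upright outer unknown ; use inner corners only plus V
ids=[1,2,4,5]
M=np.array([(-14-20,33,64),(-14,33,64),(14,33,64),(34,33,64),(-43,29,32),(43,29,32),(-43,-29,32),(43,-29,32)],float)
def pose(p,M): return M@Ro.from_euler('z',p[2]).as_matrix().T+[p[0],p[1],0]
f=lambda p:(proj(w,pose(p,M[ids]))-pix[ids]).ravel()
r=least_squares(f,[600,33,0.03]); print(r.x, f(r.x).reshape(-1,2))
print((proj(w,pose(r.x,M))-pix))
print("V corners",[at_z(w,p,32) for p in pix[4:]], "upr",[at_z(w,p,64) for p in pix[:4]])
for p,z in [((262,97.7),89),((262,33.5),89)]: print("roll face",at_z(w,p,z))
P=[at_z(w,p,60) for p in [(223,75),(302.3,72)]]; print("sides",P)
crop(w,(180,0,320,200),4,"w3d.png",proj(w,pose(r.x,M)))
# red roll position
print("red",at_z(w,(338,205),0),at_z(w,(330,160),38),at_z(w,(320,150),20))
E
```

```text
[602.96  36.33   0.04] [[-0.18  0.49]
 [ 0.23  0.5 ]
 [ 0.09 -0.56]
 [-0.15 -0.56]]
[[-2.12  0.84]
 [-0.18  0.49]
 [ 0.23  0.5 ]
 [ 0.95  0.51]
 [ 0.09 -0.56]
 [-0.15 -0.56]
 [-1.45 -2.99]
 [ 1.17 -2.59]]
V corners [array([558.62,  62.89,  32.  ]), array([644.81,  66.7 ,  32.  ]), array([562.74,   2.52,  32.  ]), array([646.15,   6.68,  32.  ])] upr [array([569.37,  68.5 ,  64.  ]), array([587.66,  69.08,  64.  ]), array([615.27,  70.32,  64.  ]), array([634.62,  71.2 ,  64.  ])]
roll face [602.85   9.06  89.  ]
roll face [601.5   58.54  89.  ]
sides [array([567.91,  28.89,  60.  ]), array([639.87,  32.98,  60.  ])]
red [ 704.21 -114.81    0.  ] [678.31 -51.57  38.  ] [671.08 -43.94  20.  ]
```

View pics/w3d.png

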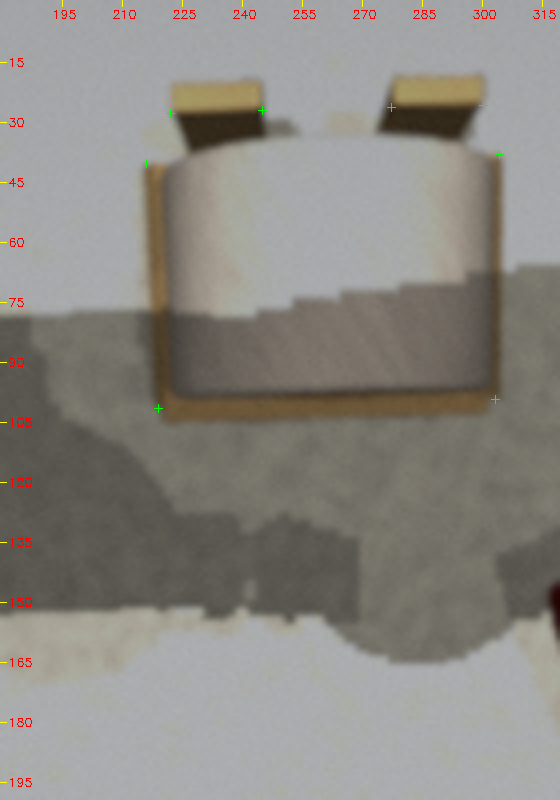

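```bash
python3 - <<'E'
from h import *
go([474,80,165],0.08)
E
```

```text
go: x -118.0 y 14.0 z 151.1 ax 0.0013 ay -0.0620 az -0.0005
```

```bash
python3 -m jog '[{"x":-25,"y":2,"z":33,"ax":0,"ay":-0.02,"az":0,"grip":85},{"x":-60,"y":6,"z":76,"ax":0,"ay":-0.04,"az":0,"grip":85},{"x":-95,"y":10,"z":120,"ax":0,"ay":-0.06,"az":0,"grip":85},{"x":-113,"y":14,"z":145,"ax":0,"ay":-0.062,"az":0,"grip":85},{"x":-118,"y":14,"z":151,"ax":0,"ay":-0.062,"az":0,"grip":85}]'
python3 -m jog '[{"x":0,"y":0,"z":0,"ax":0,"ay":0,"az":0,"grip":85},{"x":0,"y":0,"z":0,"ax":0,"ay":0,"az":0,"grip":85}]'; python3 - <<'E'
from h import *
st(); w=get_image("wrist"); cv2.imwrite("pics/w4.png",w["color"][:,:,::-1]);np.save("w4.npy",w,allow_pickle=True)
crop(w,(190,0,310,200),4,"w4c.png"); st()
E
```

```text
clock: 3.65
eef_pos: [470.4, 84.7, 165.0]
tool_rot: [-1.57, 0.003, 0.088]
force: [-0.1, -0.0, -0.5]
width: 85.0
clock: 3.85
eef_pos: [475.5, 80.1, 165.3]
tool_rot: [-1.572, -0.001, 0.08]
force: [0.9, 0.0, 0.2]
width: 85.1
t 3.85 pos [475.5  80.1 165.3] rot [-1.5718e+00 -1.2000e-03  8.0400e-02] F [0.92 0.05 0.25] T [-0.01 -0.04  0.06] w 85.1
t 3.90 pos [475.6  79.9 165.2] rot [-1.5716e+00 -1.2000e-03  7.9600e-02] F [ 0.09 -0.44 -0.78] T [0.01 0.02 0.02] w 85.0
```

View pics/w4c.png

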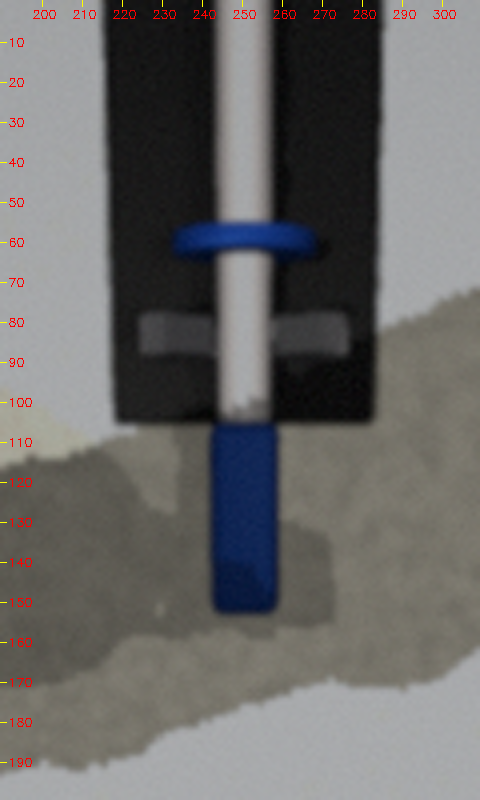

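View pics/w4.png

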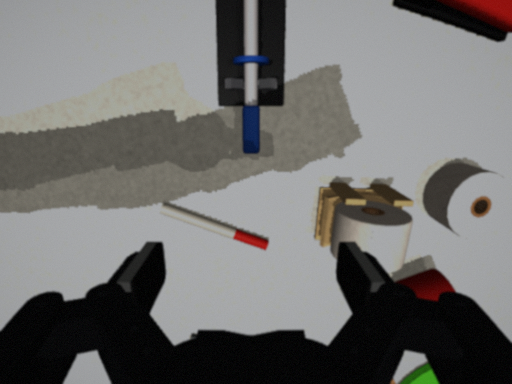

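```bash
python3 - <<'E'
from h import *
np.set_printoptions(suppress=True,precision=1)
w=np.load("w4.npy",allow_pickle=True).item()
a=at_z(w,(250.5,105),58);b=at_z(w,(250.5,152.3),58);print(a,b,(a+b)/2,np.linalg.norm(a-b))
print("width",at_z(w,(242.7,130),58),at_z(w,(259,130),58))
fl=at_z(w,(250,58.5),48+16*0.95);print("flange",fl)
far=at_z(w,(250.2,2),48+5);print("rod",far)
c=(a+b)/2
d=(far-c)[:2]; print("yaw",np.arctan2(-d[0],d[1]),"flange dist",np.linalg.norm((fl-c)[:2]))
go([c[0],c[1],40],0.08)
E
```

```text
[470.  151.8  58. ] [473.4 109.5  58. ] [471.7 130.6  58. ] 42.488502092837734
width [464.7 129.3  58. ] [479.4 130.5  58. ]
flange [466.4 189.9  63.2]
rod [462.8 236.7  53. ]
yaw 0.0830449043001437 flange dist 59.536396957839116
go: x -0.1 y 125.2 z 51.0 ax 0.0008 ay -0.0004 az 0.0012
```

```bash
python3 -m jog '[{"x":0,"y":20,"z":25,"ax":0,"ay":0,"az":0,"grip":50},{"x":0,"y":50,"z":50,"ax":0,"ay":0,"az":0,"grip":50},{"x":0,"y":85,"z":50,"ax":0,"ay":0,"az":0,"grip":50},{"x":0,"y":115,"z":50,"ax":0,"ay":0,"az":0,"grip":50},{"x":0,"y":125,"z":50,"ax":0,"ay":0,"az":0,"grip":50}]'
python3 -m jog '[{"x":0,"y":0,"z":0,"ax":0,"ay":0,"az":0,"grip":50},{"x":0,"y":0,"z":0,"ax":0,"ay":0,"az":0,"grip":50},{"x":0,"y":0,"z":0,"ax":0,"ay":0,"az":0,"grip":50}]'; python3 - <<'E'
from h import *
st(); w=get_image("wrist"); cv2.imwrite("pics/w5.png",w["color"][:,:,::-1]);np.save("w5.npy",w,allow_pickle=True)
st(); go([471.8,130,40],0.081)
E
```

```text
clock: 4.4
eef_pos: [469.6, 129.7, 37.4]
tool_rot: [-1.573, 0.004, 0.081]
force: [-0.3, -2.0, -0.2]
width: 49.9
clock: 4.7
eef_pos: [471.5, 131.7, 41.3]
tool_rot: [-1.57, -0.003, 0.082]
force: [0.2, -0.0, 0.3]
width: 50.0
t 4.70 pos [471.5 131.7  41.3] rot [-1.5702 -0.0028  0.0819] F [ 0.22 -0.02  0.26] T [-0.02 -0.03 -0.05] w 50.0
t 4.75 pos [471.4 131.8  41.3] rot [-1.5702 -0.0027  0.0822] F [ 0.03 -0.15  0.3 ] T [ 0.02 -0.01 -0.  ] w 49.9
go: x 0.3 y 1.3 z -1.8 ax -0.0006 ay 0.0012 az 0.0027
```

View pics/w5.png

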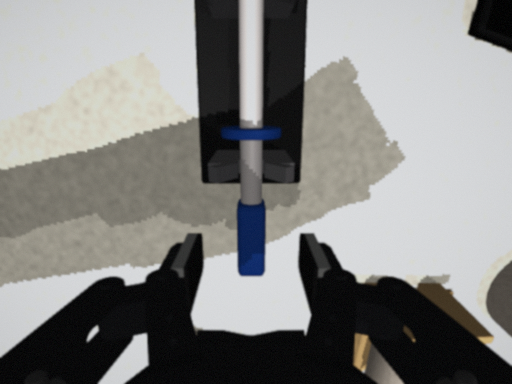

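```bash
python3 - <<'E'
from h import *
np.set_printoptions(suppress=True,precision=1)
w=np.load("w5.npy",allow_pickle=True).item()
a=at_z(w,(251,200),58);b=at_z(w,(251,275.5),58);print(a,b,(a+b)/2,np.linalg.norm(a-b)); print(at_z(w,(251.5,133),48+15))
E
python3 -m jog '[{"x":0,"y":1,"z":-2,"ax":0,"ay":0,"az":0,"grip":35},{"x":0,"y":1,"z":-2,"ax":0,"ay":0,"az":0,"grip":20},{"x":0,"y":1,"z":-2,"ax":0,"ay":0,"az":0,"grip":10},{"x":0,"y":1,"z":-2,"ax":0,"ay":0,"az":0,"grip":5},{"x":0,"y":1,"z":-2,"ax":0,"ay":0,"az":0,"grip":5}]'
python3 -m jog '[{"x":0,"y":0,"z":0,"ax":0,"ay":0,"az":0,"grip":5},{"x":0,"y":0,"z":0,"ax":0,"ay":0,"az":0,"grip":5},{"x":0,"y":0,"z":0,"ax":0,"ay":0,"az":0,"grip":5}]'; python3 - <<'E'
from h import *
st()
E
```

```text
[469.9 155.7  58. ] [473.8 109.7  58. ] [471.9 132.7  58. ] 46.12518539429943
[467.2 191.3  63. ]
clock: 5.25
eef_pos: [470.3, 129.8, 39.1]
tool_rot: [-1.571, -0.0, 0.083]
force: [-1.0, 0.1, -0.3]
width: 4.9
clock: 5.55
eef_pos: [470.3, 129.8, 39.0]
tool_rot: [-1.571, 0.0, 0.083]
force: [-0.8, 0.1, 0.2]
width: 5.2
t 5.55 pos [470.3 129.8  39. ] rot [-1.5708  0.      0.0831] F [-0.81  0.1   0.17] T [-0.05 -0.01 -0.01] w 5.2
```

```bash
python3 - <<'E'
from h import *
w=get_image("wrist"); cv2.imwrite("pics/w6.png",w["color"][:,:,::-1]);s=get_image("scene"); crop(s,(245,100,345,185),8,"s6.png")
E
```

View pics/w6.png

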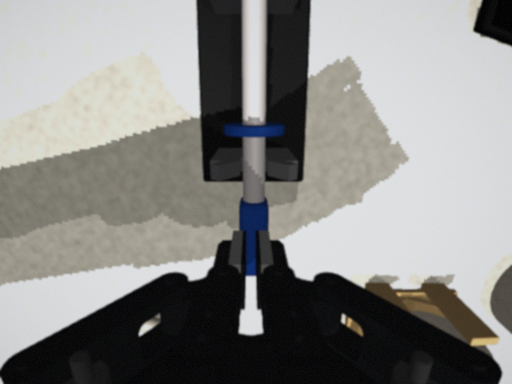

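View pics/s6.png

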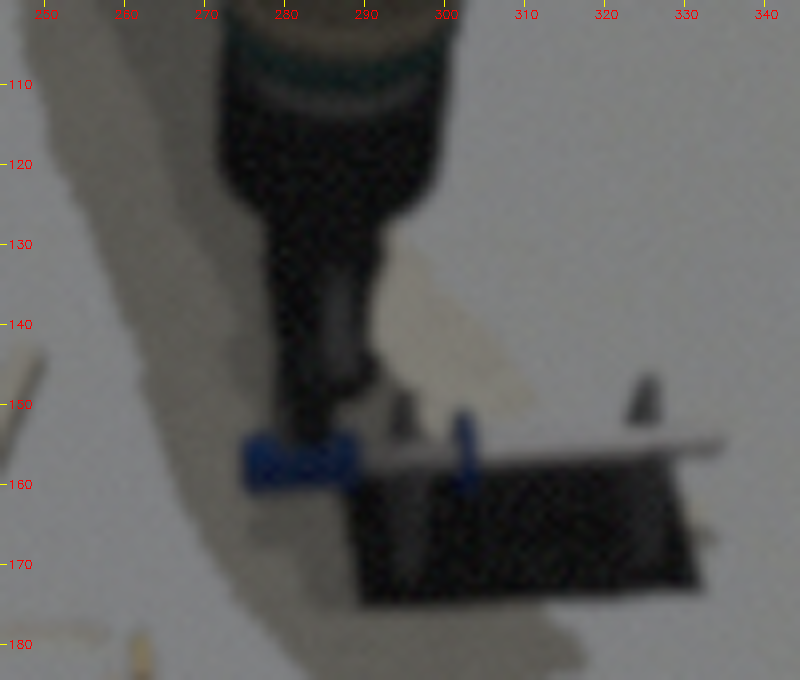

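```bash
python3 - <<'E'
from h import *
np.set_printoptions(suppress=True,precision=1)
s=get_image("scene"); t=get_image("top");w=get_image("wrist"); st()
for z in (28,38,48,58,68,78): print(z,proj(s,[470,130,z]),proj(w,[470,130,z]),proj(w,[470,141,z]))
crop(t,(190,190,270,270),8,"t6.png")
crop(w,(190,190,310,300),6,"w6c.png")
E
```

```text
t 5.80 pos [470.3 129.8  39. ] rot [-1.6  0.   0.1] F [-0.  -0.   0.6] T [ 0.  0. -0.] w 5.0
28 [[281.8 160.1]] [[249.8 221.6]] [[251.3 205.5]]
38 [[282.  157.8]] [[249.8 227.8]] [[251.3 211. ]]
48 [[282.2 155.5]] [[249.7 234.8]] [[251.3 217.2]]
58 [[282.4 153.1]] [[249.7 242.6]] [[251.4 224.1]]
68 [[282.6 150.7]] [[249.6 251.3]] [[251.4 231.9]]
78 [[282.8 148.3]] [[249.6 261.2]] [[251.5 240.7]]
```

View pics/w6c.png

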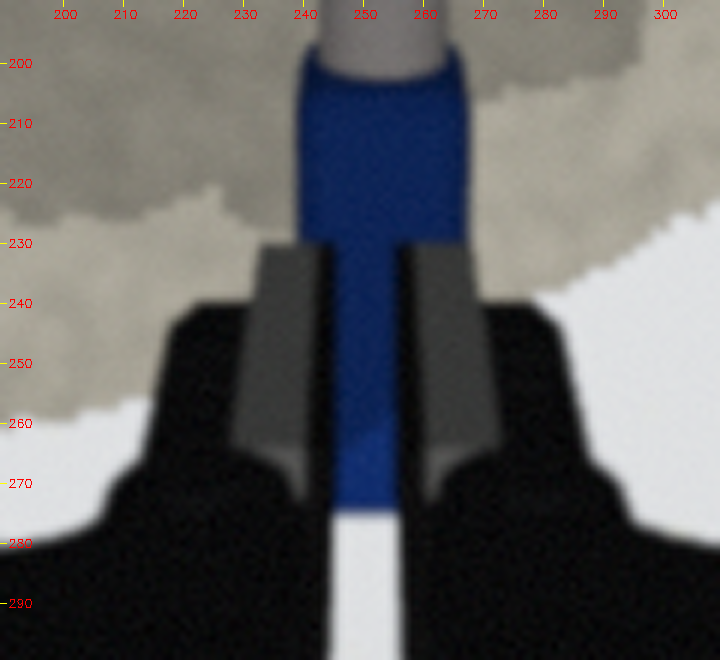

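View pics/t6.png

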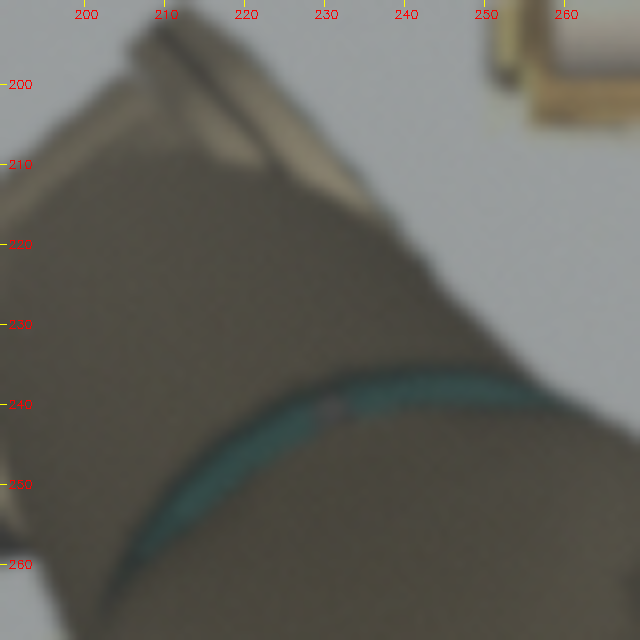

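```bash
python3 -m jog '[{"x":0,"y":0,"z":0,"ax":0,"ay":0,"az":0,"grip":40},{"x":0,"y":0,"z":0,"ax":0,"ay":0,"az":0,"grip":40},{"x":0,"y":0,"z":0,"ax":0,"ay":0,"az":0,"grip":40},{"x":0,"y":0,"z":0,"ax":0,"ay":0,"az":0,"grip":40}]'
python3 -m jog '[{"x":0,"y":6,"z":0,"ax":0,"ay":0,"az":0,"grip":40},{"x":0,"y":14,"z":0,"ax":0,"ay":0,"az":0,"grip":40},{"x":0,"y":20,"z":0,"ax":0,"ay":0,"az":0,"grip":40},{"x":0,"y":25,"z":0,"ax":0,"ay":0,"az":0,"grip":40},{"x":0,"y":25,"z":0,"ax":0,"ay":0,"az":0,"grip":40}]'; python3 - <<'E'
from h import *
st();s=get_image("scene"); w=get_image("wrist"); cv2.imwrite("pics/w7.png",w["color"][:,:,::-1]); crop(s,(245,100,345,185),8,"s7.png")
st()
E
```

```text
clock: 6.2
eef_pos: [470.3, 129.8, 39.0]
tool_rot: [-1.571, -0.0, 0.083]
force: [0.1, 0.1, 0.5]
width: 39.9
clock: 6.7
eef_pos: [469.6, 129.6, 13.1]
tool_rot: [-1.571, 0.002, 0.083]
force: [-0.3, 0.1, -0.1]
width: 40.3
t 6.70 pos [469.6 129.6  13.1] rot [-1.5712  0.0016  0.0832] F [-0.27  0.14 -0.13] T [ 0.01 -0.01  0.  ] w 40.3
t 6.80 pos [470.2 129.8  13.8] rot [-1.5709e+00  4.0000e-04  8.3000e-02] F [-0.26 -0.42  0.1 ] T [-0.05  0.02  0.  ] w 39.8
```

View pics/w7.png

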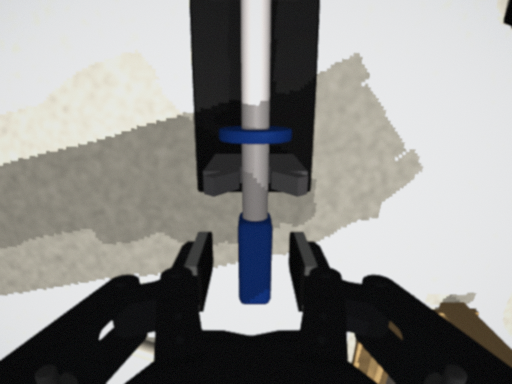

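View pics/s7.png

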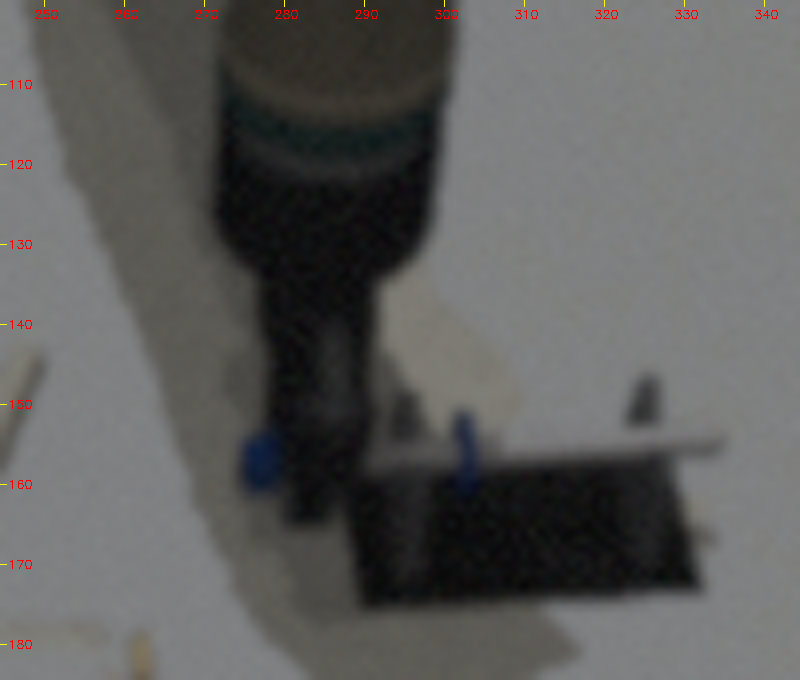

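```bash
python3 -m jog '[{"x":2,"y":1,"z":1,"ax":0,"ay":0,"az":0,"grip":30},{"x":2,"y":1,"z":1,"ax":0,"ay":0,"az":0,"grip":24},{"x":2,"y":1,"z":1,"ax":0,"ay":0,"az":0,"grip":20},{"x":2,"y":1,"z":1,"ax":0,"ay":0,"az":0,"grip":15},{"x":2,"y":1,"z":1,"ax":0,"ay":0,"az":0,"grip":8}]'
python3 -m jog '[{"x":0,"y":0,"z":0,"ax":0,"ay":0,"az":0,"grip":5},{"x":0,"y":0,"z":0,"ax":0,"ay":0,"az":0,"grip":5},{"x":0,"y":0,"z":0,"ax":0,"ay":0,"az":0,"grip":5},{"x":0,"y":0,"z":0,"ax":0,"ay":0,"az":0,"grip":5}]'; python3 - <<'E'
from h import *
st();s=get_image("scene"); w=get_image("wrist"); cv2.imwrite("pics/w8.png",w["color"][:,:,::-1]); crop(s,(245,100,345,185),8,"s8.png")
st()
E
```

```text
clock: 7.3
eef_pos: [472.4, 131.0, 13.2]
tool_rot: [-1.571, -0.0, 0.083]
force: [-1.2, -0.6, 1.2]
width: 14.8
clock: 7.7
eef_pos: [472.4, 130.9, 13.2]
tool_rot: [-1.571, -0.0, 0.083]
force: [0.0, -0.3, 3.1]
width: 14.7
t 7.70 pos [472.4 130.9  13.2] rot [-1.5708e+00 -4.0000e-04  8.2900e-02] F [ 0.04 -0.3   3.07] T [0.03 0.02 0.01] w 14.7
t 7.80 pos [472.4 131.   13.1] rot [-1.5708e+00 -3.0000e-04  8.2900e-02] F [-0.05 -0.04  3.54] T [ 0.04 -0.02  0.07] w 14.6
```

View pics/w8.png

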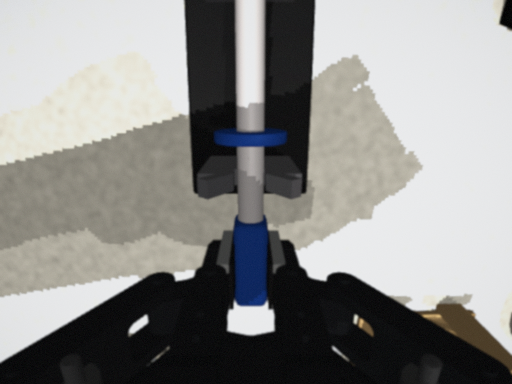

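View pics/s8.png

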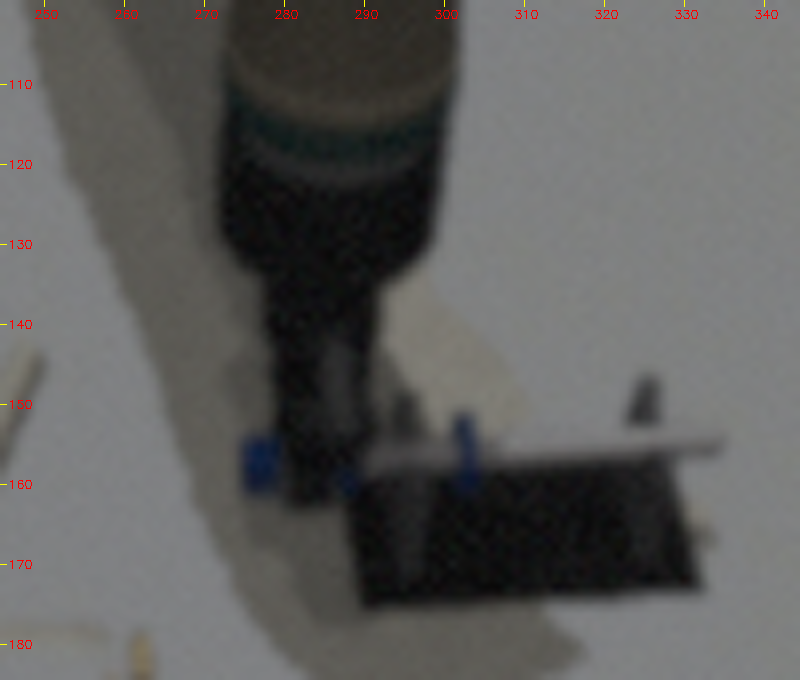

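```bash
python3 -m jog '[{"x":0,"y":-5,"z":0,"ax":0,"ay":0,"az":0,"grip":5},{"x":0,"y":-15,"z":0,"ax":0,"ay":0,"az":0,"grip":5},{"x":0,"y":-28,"z":0,"ax":0,"ay":0,"az":0,"grip":5},{"x":0,"y":-42,"z":0,"ax":0,"ay":0,"az":0,"grip":5},{"x":0,"y":-50,"z":0,"ax":0,"ay":0,"az":0,"grip":5}]'
python3 -m jog '[{"x":0,"y":0,"z":0,"ax":0,"ay":0,"az":0,"grip":5},{"x":0,"y":0,"z":0,"ax":0,"ay":0,"az":0,"grip":5}]'; python3 - <<'E'
from h import *
st();s=get_image("scene"); w=get_image("wrist"); cv2.imwrite("pics/w9.png",w["color"][:,:,::-1]); crop(s,(245,100,345,185),8,"s9.png")
st()
T=np.array(get_image("top")["camera_from_world"]); print(-T[:3,:3].T@T[:3,3])
E
```

```text
clock: 8.3
eef_pos: [472.5, 131.0, 64.4]
tool_rot: [-1.571, -0.001, 0.083]
force: [-0.9, -0.3, -0.6]
width: 14.6
clock: 8.5
eef_pos: [472.1, 130.8, 63.1]
tool_rot: [-1.571, -0.0, 0.083]
force: [-0.1, -0.5, -0.3]
width: 14.7
t 8.50 pos [472.1 130.8  63.1] rot [-1.5708e+00 -1.0000e-04  8.2800e-02] F [-0.15 -0.48 -0.3 ] T [-0.04  0.05 -0.02] w 14.7
t 8.60 pos [471.8 130.7  62.6] rot [-1.5711e+00  9.0000e-04  8.2900e-02] F [-0.33 -0.77 -0.26] T [-0.06 -0.02 -0.04] w 14.9
[ 406.11752285   46.0285097  1173.72881334]
```

View pics/w9.png

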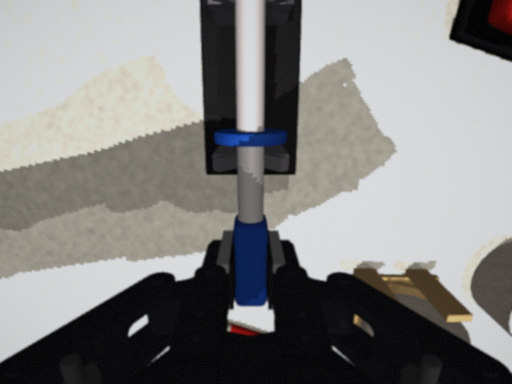

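View pics/s9.png

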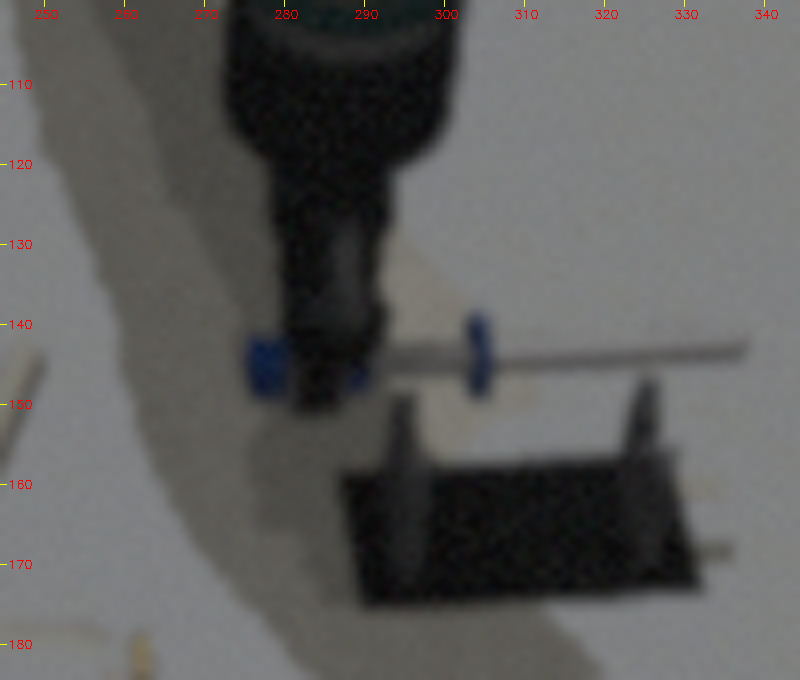

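```bash
python3 - <<'E'
from h import *
np.set_printoptions(suppress=True,precision=1)
st()
s=get_image("scene"); t=get_image("top")
S=read_state(); R=Rt(S); p0=np.array(S["eef_pos"])+R@[0,-35,0]
pts=[p0+R@[0,0,d] for d in (-22,22,60.5,120,158)]
print(proj(s,pts)); print(proj(t,pts))
crop(s,(265,125,345,185),9,"s10.png",proj(s,pts)); crop(t,(150,205,250,265),8,"t10.png",proj(t,pts))
E
```

```text
t 8.65 pos [471.7 130.8  62.5] rot [-1.6  0.   0.1] F [-0.1  0.3 -0.7] T [-0.1  0.  -0. ] w 14.5
[[275.9 144.3]
 [291.3 143.5]
 [304.8 142.8]
 [325.7 141.6]
 [338.9 140.9]]
[[235.2 238.1]
 [215.1 240. ]
 [197.6 241.6]
 [170.4 244.2]
 [153.1 245.8]]
```

View pics/s10.png

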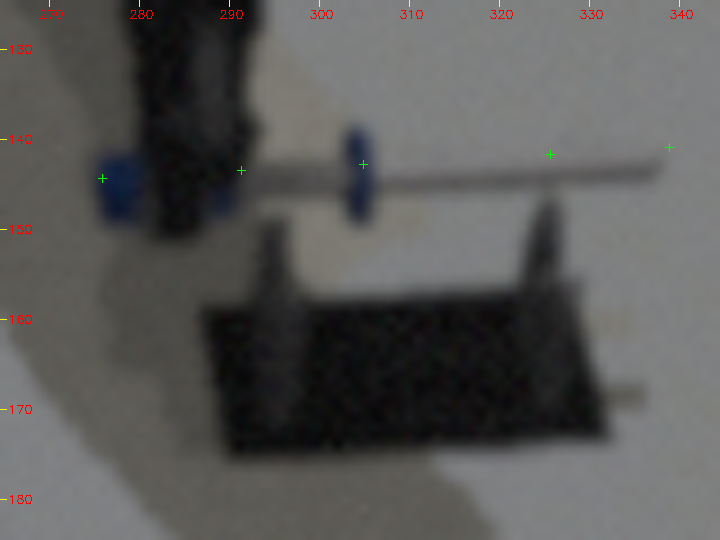

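View pics/t10.png

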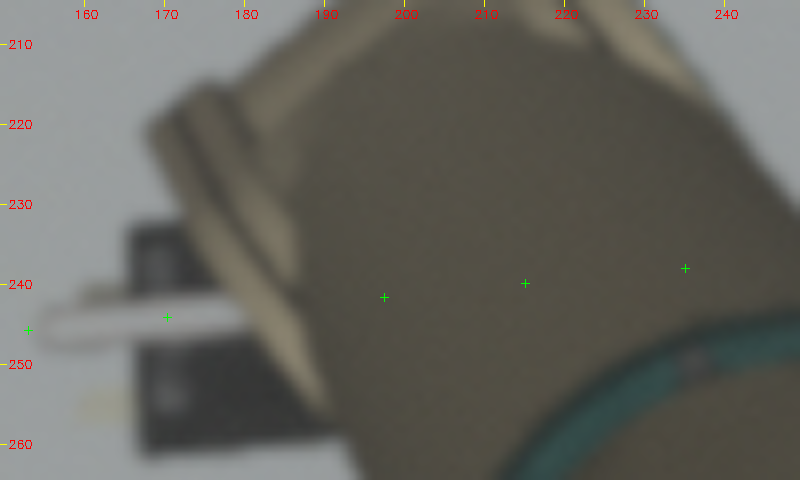

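```bash
python3 - <<'E'
from h import *
np.set_printoptions(suppress=True,precision=1)
t=get_image("top")
print("coaster",at_z(t,(380,157),20),"plate",at_z(t,(392,97),5),"redroll",[at_z(t,p,40)for p in[(290,145),(297,157),(325,145),(318,127)]])
print("marker",at_z(t,(287,230),6),at_z(t,(274,281),6))
go([612.4,-164,125],0.045)
E
```

```text
coaster [ 669.3 -235.1   20. ] plate [ 825.3 -276.3    5. ] redroll [array([696.3, -18.2,  40. ]), array([666.9, -34.2,  40. ]), array([ 695.4, -101.3,   40. ]), array([739.8, -85.9,  40. ])]
marker [497.4  -8.9   6. ] [378.5  23.6   6. ]
go: x 115.5 y -62.5 z -305.5 ax 0.0002 ay 0.0381 az -0.0009
```

```bash
python3 -m jog '[{"x":0,"y":-20,"z":-5,"ax":0,"ay":0,"az":0,"grip":5},{"x":0,"y":-45,"z":-20,"ax":0,"ay":0,"az":0,"grip":5},{"x":14,"y":-60,"z":-50,"ax":0,"ay":0.01,"az":0,"grip":5},{"x":28,"y":-62,"z":-88,"ax":0,"ay":0.01,"az":0,"grip":5},{"x":42,"y":-62,"z":-126,"ax":0,"ay":0.02,"az":0,"grip":5}]'
python3 -m jog '[{"x":16,"y":0,"z":-40,"ax":0,"ay":0,"az":0,"grip":5},{"x":34,"y":0,"z":-80,"ax":0,"ay":0.01,"az":0,"grip":5},{"x":52,"y":0,"z":-120,"ax":0,"ay":0.01,"az":0,"grip":5},{"x":66,"y":0,"z":-155,"ax":0,"ay":0.02,"az":0,"grip":5},{"x":73,"y":0,"z":-175,"ax":0,"ay":0.02,"az":0,"grip":5}]'
python3 -m jog '[{"x":0,"y":0,"z":0,"ax":0,"ay":0,"az":0,"grip":5},{"x":0,"y":0,"z":0,"ax":0,"ay":0,"az":0,"grip":5},{"x":0,"y":0,"z":0,"ax":0,"ay":0,"az":0,"grip":5}]'; python3 - <<'E'
from h import *
st(); go([612.4,-164,16.2],0.045)
E
```

```text
clock: 9.3
eef_pos: [525.5, 7.9, 125.7]
tool_rot: [-1.571, -0.002, 0.064]
force: [0.2, 0.3, -0.4]
width: 14.4
clock: 9.8
eef_pos: [609.0, -165.8, 124.3]
tool_rot: [-1.573, -0.0, 0.039]
force: [0.2, -0.2, -1.0]
width: 14.4
clock: 10.1
eef_pos: [607.8, -159.3, 124.7]
tool_rot: [-1.569, 0.001, 0.045]
force: [0.2, 0.9, -0.6]
width: 14.6
t 10.10 pos [ 607.8 -159.3  124.7] rot [-1.5695e+00  9.0000e-04  4.5000e-02] F [ 0.15  0.94 -0.6 ] T [-0.04 -0.01 -0.02] w 14.6
go: x 4.5 y 108.5 z -5.0 ax -0.0013 ay 0.0000 az -0.0009
```

```bash
python3 -m jog '[{"x":4,"y":20,"z":-6,"ax":0,"ay":0,"az":0,"grip":5},{"x":4,"y":50,"z":-6,"ax":0,"ay":0,"az":0,"grip":5},{"x":4,"y":80,"z":-6,"ax":0,"ay":0,"az":0,"grip":5},{"x":4,"y":100,"z":-6,"ax":0,"ay":0,"az":0,"grip":5},{"x":4,"y":108,"z":-6,"ax":0,"ay":0,"az":0,"grip":5}]'
python3 -m jog '[{"x":0,"y":0,"z":0,"ax":0,"ay":0,"az":0,"grip":5},{"x":0,"y":0,"z":0,"ax":0,"ay":0,"az":0,"grip":5},{"x":0,"y":0,"z":0,"ax":0,"ay":0,"az":0,"grip":5}]'; python3 - <<'E'
from h import *
st(); 
s=get_image("scene"); t=get_image("top");w=get_image("wrist");cv2.imwrite("pics/w11.png",w["color"][:,:,::-1])
S=st(); R=Rt(S); p0=np.array(S["eef_pos"])+R@[0,-34.8,0]
pts=[p0+R@[0,0,d] for d in (-22,22,60.5,120,158)]
crop(s,(190,165,280,225),8,"s11.png",proj(s,pts)); crop(t,(230,150,330,215),8,"t11.png",proj(t,pts))
E
```

```text
clock: 10.6
eef_pos: [610.9, -164.9, 15.0]
tool_rot: [-1.569, 0.004, 0.045]
force: [-1.0, 0.4, -0.5]
width: 14.5
clock: 10.9
eef_pos: [613.8, -166.9, 18.5]
tool_rot: [-1.571, -0.003, 0.043]
force: [-0.3, 0.2, -0.8]
width: 14.8
t 10.90 pos [ 613.8 -166.9   18.5] rot [-1.5713 -0.0025  0.0433] F [-0.27  0.17 -0.81] T [-0.08 -0.04  0.01] w 14.8
t 11.05 pos [ 613.3 -167.2   18.1] rot [-1.5713 -0.0016  0.0428] F [-0.29 -0.3  -1.19] T [-0.07 -0.05 -0.01] w 14.9
```

View pics/s11.png

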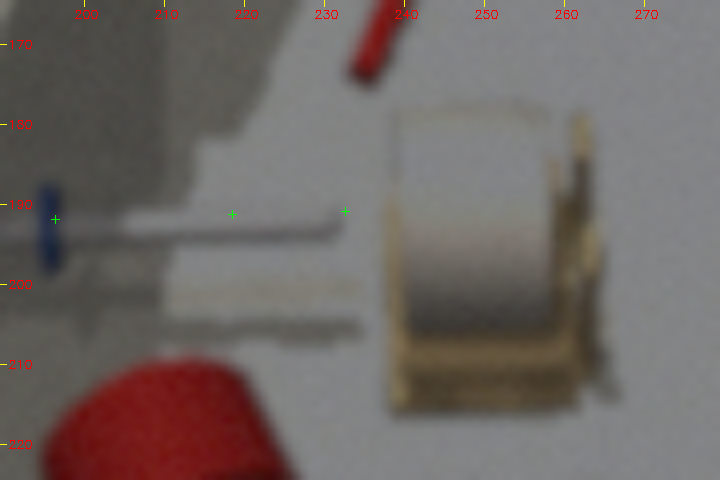

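View pics/t11.png

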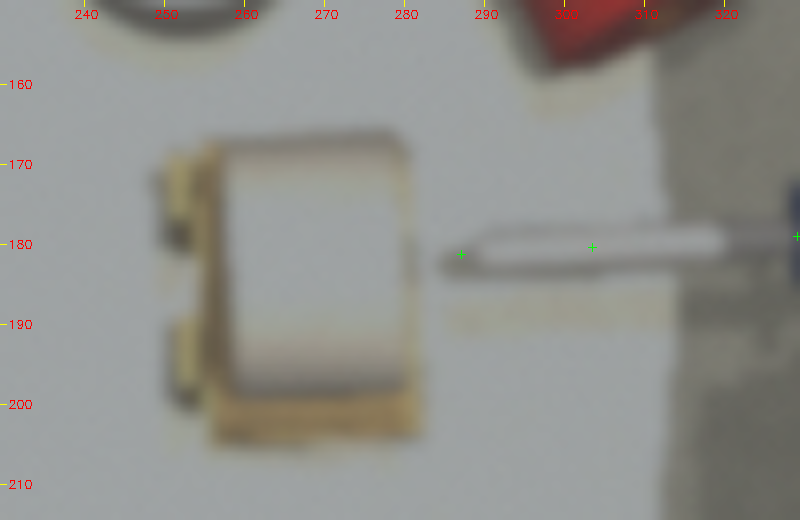

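View pics/w11.png

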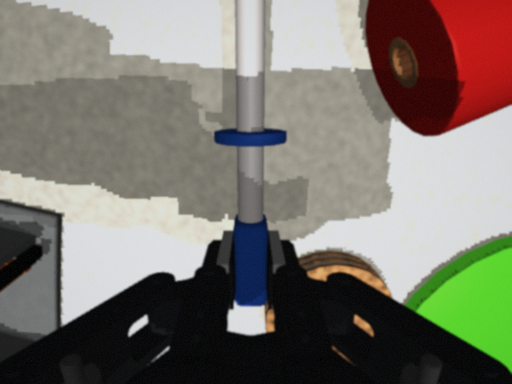

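```bash
python3 - <<'E'
from h import *
np.set_printoptions(suppress=True,precision=1)
t=get_image("top"); s=get_image("scene")
yaw=.045; R=Ro.from_euler('z',yaw).as_matrix(); c=np.array([603.5,34,51])
th=np.linspace(0,2*np.pi,73)
rim=lambda y,r:np.array([c+R@np.array([r*np.cos(a),y,r*np.sin(a)]) for a in th])
for y in(-25,25):
    q=proj(t,rim(y,38)); print(y,"top rows",q[:,1].min(),q[:,1].max(),"cols",q[:,0].min(),q[:,0].max())
print("bore",proj(t,c+R@[0,-25,0]))
q=np.vstack([proj(t,rim(-25,38)),proj(t,rim(25,38)),proj(t,rim(-25,8))])
crop(t,(230,150,330,215),8,"t12.png",q)
q=np.vstack([proj(s,rim(-25,38)),proj(s,rim(25,38)),proj(s,rim(-25,8))])
crop(s,(190,165,280,225),8,"s12.png",q)
S=st()
E
```

```text
-25 top rows 165.99244671385784 198.67587460170014 cols 278.1987044838148 280.4244742194085
25 top rows 167.1782616319454 199.8647610751034 cols 256.8808992921836 258.6920963109566
bore [[279.3 182.3]]
t 11.15 pos [ 613.  -167.2   17.7] rot [-1.6 -0.   0. ] F [ 0.2 -0.2 -0.7] T [-0.1  0.   0. ] w 15.1
```

View pics/t12.png

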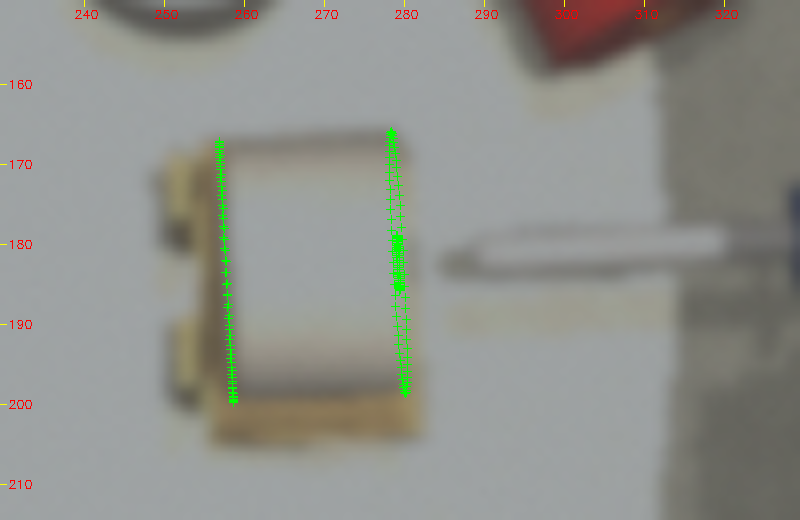

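View pics/s12.png

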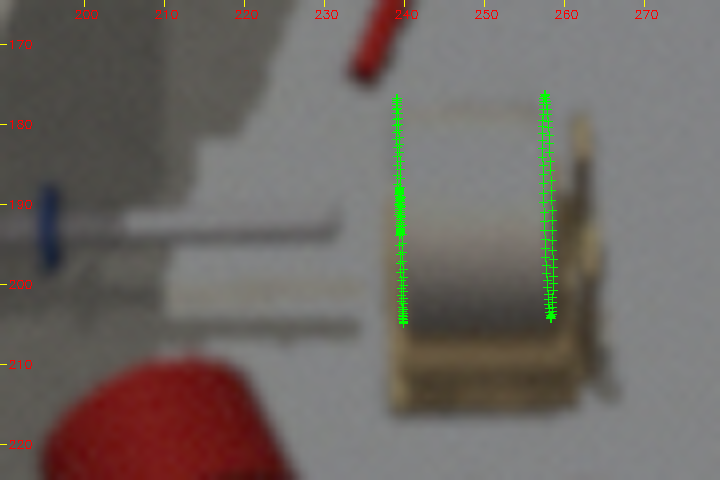

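```bash
python3 -m jog '[{"x":0,"y":0,"z":4,"ax":0,"ay":0,"az":0,"grip":5},{"x":0,"y":0,"z":8,"ax":0,"ay":0,"az":0,"grip":5},{"x":0,"y":0,"z":12,"ax":0,"ay":0,"az":0,"grip":5},{"x":0,"y":0,"z":12,"ax":0,"ay":0,"az":0,"grip":5},{"x":0,"y":0,"z":12,"ax":0,"ay":0,"az":0,"grip":5}]'
python3 - <<'E'
from h import *
S=st(); d=33.5-S["eef_pos"][1]; go([604.1+.045*d,S["eef_pos"][1],16.5],.045)
E
```

```text
clock: 11.65
eef_pos: [612.1, -154.8, 17.0]
tool_rot: [-1.571, 0.0, 0.044]
force: [-0.7, -0.5, -0.6]
width: 14.8
t 11.65 pos [ 612.1 -154.8   17. ] rot [-1.5709  0.      0.0435] F [-0.67 -0.46 -0.55] T [-0.12  0.03  0.  ] w 14.8
go: x 0.4 y 0.5 z -0.0 ax 0.0001 ay -0.0015 az -0.0000
```

```bash
python3 -m jog '[{"x":0.4,"y":0,"z":3,"ax":0,"ay":-0.001,"az":0,"grip":5},{"x":0.4,"y":0,"z":6,"ax":0,"ay":-0.001,"az":0,"grip":5},{"x":0.4,"y":0,"z":9,"ax":0,"ay":-0.001,"az":0,"grip":5},{"x":0.4,"y":0,"z":12,"ax":0,"ay":-0.001,"az":0,"grip":5}]'
python3 - <<'E'
from h import *
S=st(); d=33.5-S["eef_pos"][1]; go([604.1+.045*d,S["eef_pos"][1],16.5],.045); t=get_image("top"); crop(t,(230,150,330,215),8,"t13.png");s=get_image("scene"); crop(s,(190,165,280,225),8,"s13.png");st()
E
```

```text
clock: 12.05
eef_pos: [612.0, -142.6, 17.0]
tool_rot: [-1.571, -0.0, 0.044]
force: [0.2, 0.4, -1.3]
width: 14.5
t 12.05 pos [ 612.  -142.6   17. ] rot [-1.5707e+00 -1.0000e-04  4.4200e-02] F [ 0.18  0.36 -1.34] T [-0.03  0.01  0.02] w 14.5
go: x 0.0 y 0.5 z -0.0 ax -0.0001 ay -0.0008 az 0.0001
t 12.15 pos [ 612.1 -142.1   17.1] rot [-1.5703e+00 -1.0000e-04  4.4900e-02] F [ 0.55  0.74 -0.95] T [-0.06 -0.01  0.01] w 14.8
```

View pics/t13.png

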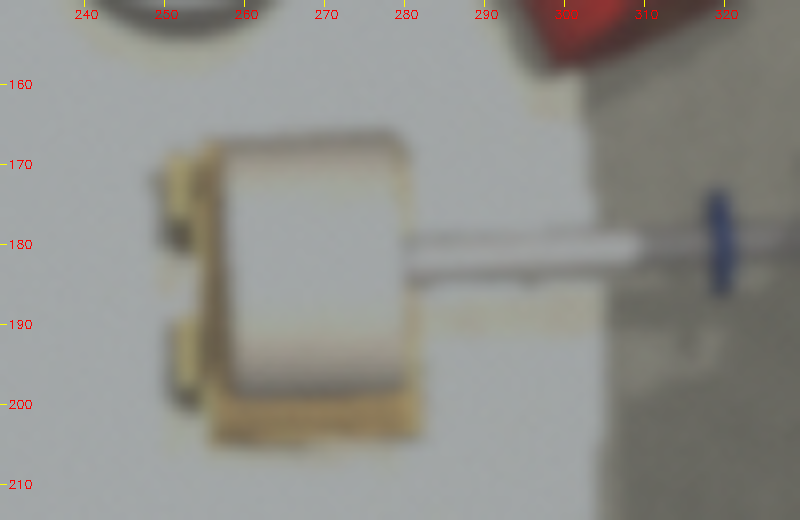

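View pics/s13.png

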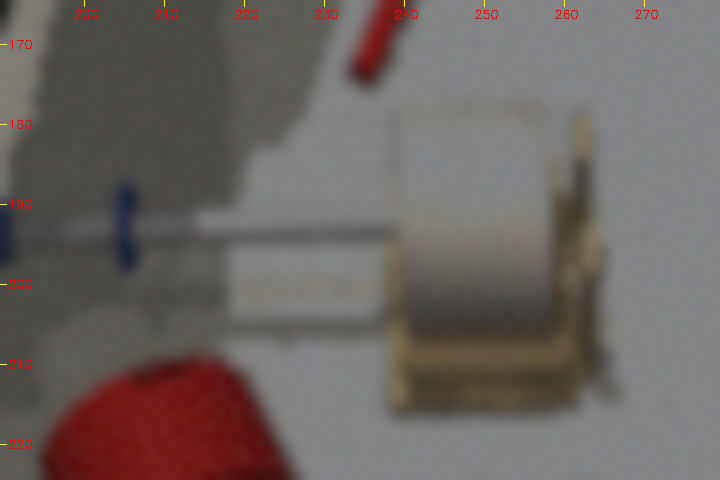

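```bash
python3 -m jog '[{"x":0,"y":0,"z":4,"ax":0,"ay":0,"az":0,"grip":5},{"x":0,"y":0,"z":8,"ax":0,"ay":0,"az":0,"grip":5},{"x":0,"y":0,"z":12,"ax":0,"ay":0,"az":0,"grip":5},{"x":0,"y":0,"z":16,"ax":0,"ay":0,"az":0,"grip":5},{"x":0,"y":0,"z":20,"ax":0,"ay":0,"az":0,"grip":5}]'
python3 - <<'E'
from h import *
S=st(); d=33.5-S["eef_pos"][1]; go([604.1+.045*d,S["eef_pos"][1],16.5],.045)
E
```

```text
clock: 12.65
eef_pos: [611.1, -122.6, 17.1]
tool_rot: [-1.571, -0.0, 0.044]
force: [-0.0, -0.3, -0.7]
width: 14.6
t 12.65 pos [ 611.1 -122.6   17.1] rot [-1.5707e+00 -1.0000e-04  4.4100e-02] F [-0.02 -0.35 -0.68] T [-0.05  0.   -0.01] w 14.6
go: x -0.0 y 0.6 z 0.0 ax -0.0001 ay -0.0009 az 0.0001
```

```bash
python3 -m jog '[{"x":0,"y":0,"z":5,"ax":0,"ay":0,"az":0,"grip":5},{"x":0,"y":0,"z":10,"ax":0,"ay":0,"az":0,"grip":5},{"x":0,"y":0,"z":15,"ax":0,"ay":0,"az":0,"grip":5},{"x":0,"y":0,"z":20,"ax":0,"ay":0,"az":0,"grip":5},{"x":0,"y":0,"z":25,"ax":0,"ay":0,"az":0,"grip":5}]'
python3 - <<'E'
from h import *
st()
E
python3 -m jog '[{"x":0,"y":0,"z":4,"ax":0,"ay":0,"az":0,"grip":5},{"x":0,"y":0,"z":8,"ax":0,"ay":0,"az":0,"grip":5},{"x":0,"y":0,"z":12,"ax":0,"ay":0,"az":0,"grip":5},{"x":0,"y":0,"z":16,"ax":0,"ay":0,"az":0,"grip":5},{"x":0,"y":0,"z":20,"ax":0,"ay":0,"az":0,"grip":5}]'
python3 - <<'E'
from h import *
st();s=get_image("scene"); t=get_image("top");w=get_image("wrist");cv2.imwrite("pics/w14.png",w["color"][:,:,::-1]); crop(t,(230,150,330,215),8,"t14.png");st()
E
```

```text
clock: 13.15
eef_pos: [610.0, -97.6, 17.0]
tool_rot: [-1.571, -0.0, 0.044]
force: [0.2, 0.1, -1.0]
width: 15.0
t 13.15 pos [610.  -97.6  17. ] rot [-1.5708 -0.      0.0441] F [ 0.2   0.08 -0.99] T [-0.04  0.04  0.03] w 15.0
clock: 13.65
eef_pos: [609.1, -77.9, 17.0]
tool_rot: [-1.571, -0.0, 0.044]
force: [1.3, 0.1, -0.4]
width: 15.2
t 13.65 pos [609.1 -77.9  17. ] rot [-1.5708e+00 -1.0000e-04  4.3900e-02] F [ 1.26  0.09 -0.44] T [-0.08  0.05 -0.  ] w 15.2
t 13.80 pos [609.2 -77.7  17.1] rot [-1.5707e+00 -1.0000e-04  4.4600e-02] F [ 0.28  0.46 -1.04] T [-0.08 -0.03  0.05] w 14.7
```

View pics/w14.png

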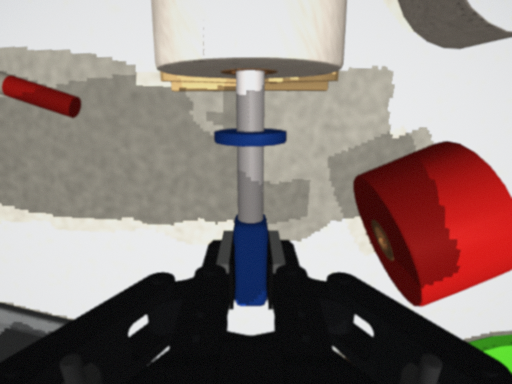

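View pics/t14.png

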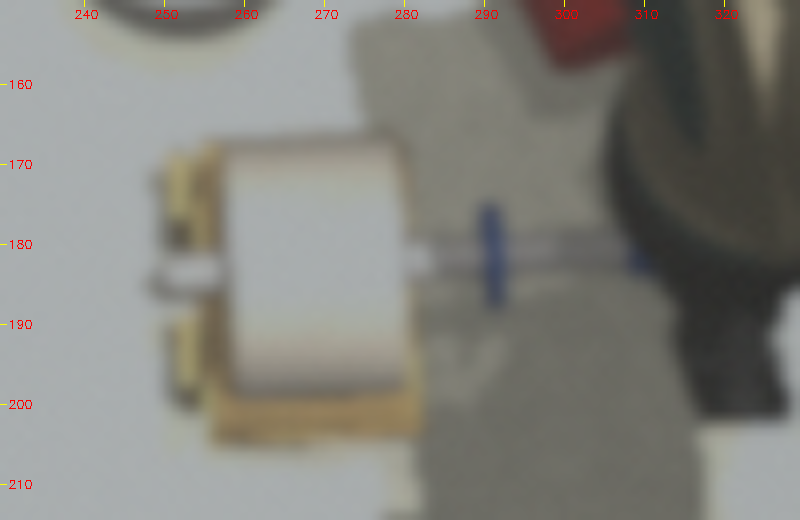

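```bash
python3 -m jog '[{"x":0,"y":0,"z":4,"ax":0,"ay":0,"az":0,"grip":5},{"x":0,"y":0,"z":8,"ax":0,"ay":0,"az":0,"grip":5},{"x":0,"y":0,"z":12,"ax":0,"ay":0,"az":0,"grip":5},{"x":0,"y":0,"z":16,"ax":0,"ay":0,"az":0,"grip":5},{"x":0,"y":0,"z":19,"ax":0,"ay":0,"az":0,"grip":5}]'
python3 - <<'E'
from h import *
st()
E
python3 -m jog '[{"x":0,"y":0,"z":1,"ax":0,"ay":0,"az":0,"grip":5},{"x":0,"y":0,"z":2,"ax":0,"ay":0,"az":0,"grip":5},{"x":0,"y":0,"z":3,"ax":0,"ay":0,"az":0,"grip":5}]'
python3 - <<'E'
from h import *
st();w=get_image("wrist");cv2.imwrite("pics/w15.png",w["color"][:,:,::-1]); st()
E
```

```text
clock: 14.3
eef_pos: [608.3, -58.5, 17.0]
tool_rot: [-1.571, -0.0, 0.044]
force: [0.4, -0.3, -0.7]
width: 15.3
t 14.30 pos [608.3 -58.5  17. ] rot [-1.5706e+00 -1.0000e-04  4.4400e-02] F [ 0.39 -0.3  -0.71] T [-0.04  0.   -0.06] w 15.3
clock: 14.6
eef_pos: [608.2, -56.3, 17.0]
tool_rot: [-1.571, -0.0, 0.044]
force: [-0.3, -0.3, -0.3]
width: 14.5
t 14.60 pos [608.2 -56.3  17. ] rot [-1.571  -0.      0.0437] F [-0.26 -0.31 -0.34] T [-0.06  0.01 -0.04] w 14.5
t 14.65 pos [608.2 -56.   17. ] rot [-1.5708 -0.      0.0439] F [ 0.38  0.65 -0.89] T [-0.07  0.    0.02] w 14.9
```

View pics/w15.png

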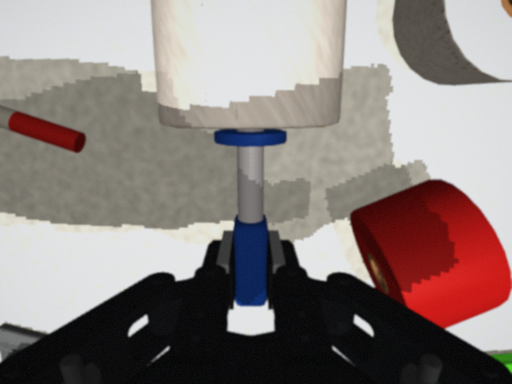

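```bash
python3 -m jog '[{"x":0,"y":0,"z":1,"ax":0,"ay":0,"az":0,"grip":5},{"x":0,"y":0,"z":2,"ax":0,"ay":0,"az":0,"grip":5},{"x":0,"y":0,"z":2,"ax":0,"ay":0,"az":0,"grip":5}]'
python3 - <<'E'
from h import *
for i in range(3): st(); get_image("top")
E
```

```text
clock: 14.95
eef_pos: [608.1, -54.0, 17.1]
tool_rot: [-1.571, -0.0, 0.044]
force: [-0.4, 0.1, -0.8]
width: 15.0
t 14.95 pos [608.1 -54.   17.1] rot [-1.5707e+00 -1.0000e-04  4.4100e-02] F [-0.41  0.12 -0.81] T [-0.02 -0.04  0.  ] w 15.0
t 15.00 pos [608.1 -54.   17.1] rot [-1.5707e+00 -1.0000e-04  4.4000e-02] F [ 0.45 -0.96 -1.31] T [-0.   -0.02 -0.05] w 14.5
t 15.05 pos [608.1 -54.1  17. ] rot [-1.5708 -0.      0.044 ] F [ 0.1   0.29 -0.94] T [-0.01 -0.02  0.  ] w 14.6
```

```bash
python3 -m jog '[{"x":0,"y":0,"z":1,"ax":0,"ay":0,"az":0,"grip":5},{"x":0,"y":0,"z":2,"ax":0,"ay":0,"az":0,"grip":5},{"x":0,"y":0,"z":3,"ax":0,"ay":0,"az":0,"grip":5},{"x":0,"y":0,"z":3,"ax":0,"ay":0,"az":0,"grip":5}]'
python3 - <<'E'
from h import *
for i in range(3): st(); w=get_image("wrist");
crop(w,(140,60,360,200),3.5,"w16.png")
E
```

```text
clock: 15.5
eef_pos: [607.9, -51.3, 17.1]
tool_rot: [-1.571, 0.0, 0.044]
force: [0.0, -1.4, -1.5]
width: 14.8
t 15.50 pos [607.9 -51.3  17.1] rot [-1.5711  0.      0.044 ] F [ 0.04 -1.43 -1.48] T [-0.23  0.05 -0.06] w 14.8
t 15.55 pos [607.9 -51.3  17.1] rot [-1.5711 -0.      0.0439] F [ 0.14 -1.5  -0.29] T [-0.24 -0.03  0.  ] w 14.7
t 15.60 pos [608.  -51.3  17.1] rot [-1.571  -0.      0.0439] F [ 0.63 -0.88 -0.42] T [-0.3  -0.04 -0.  ] w 14.1
```

View pics/w16.png

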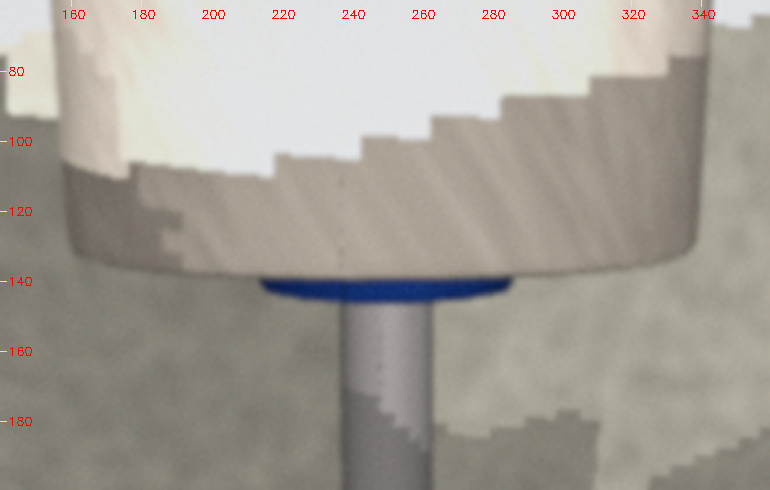

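```bash
python3 -m jog '[{"x":0,"y":-2,"z":0,"ax":0,"ay":0,"az":0,"grip":5},{"x":0,"y":-6,"z":0,"ax":0.01,"ay":0,"az":0,"grip":5},{"x":0,"y":-11,"z":0,"ax":0.03,"ay":0,"az":0,"grip":5},{"x":0,"y":-16,"z":0,"ax":0.04,"ay":0,"az":0,"grip":5},{"x":0,"y":-20,"z":0,"ax":0.04,"ay":0,"az":0,"grip":5}]'
python3 - <<'E'
from h import *
st(); w=get_image("wrist"); crop(w,(140,60,360,200),3.5,"w17.png"); s=get_image("scene"); crop(s,(190,145,280,215),8,"s17.png"); st()
E
```

```text
clock: 16.15
eef_pos: [608.1, -52.4, 37.6]
tool_rot: [-1.531, -0.0, 0.042]
force: [-0.2, -0.2, -2.8]
width: 14.8
t 16.15 pos [608.1 -52.4  37.6] rot [-1.5306e+00 -4.0000e-04  4.2100e-02] F [-0.18 -0.18 -2.77] T [-0.22 -0.06  0.02] w 14.8
t 16.25 pos [608.5 -51.5  37.8] rot [-1.5307e+00 -1.4000e-03  4.3100e-02] F [ 0.35  0.63 -2.38] T [-0.23 -0.   -0.01] w 14.7
```

View pics/w17.png

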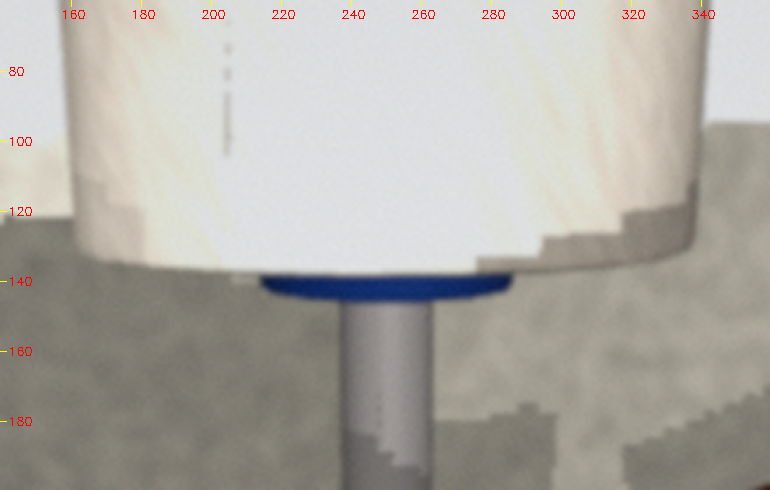

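View pics/s17.png

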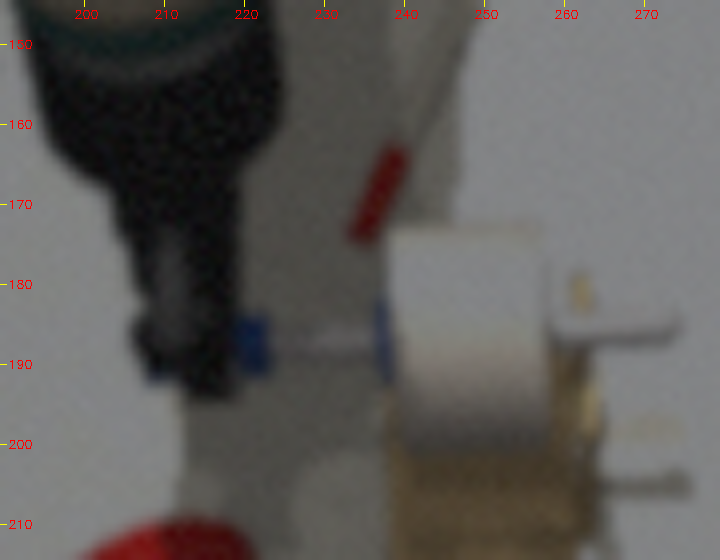

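```bash
python3 -m jog '[{"x":0,"y":-8,"z":0,"ax":0,"ay":0,"az":0,"grip":5},{"x":0,"y":-24,"z":0,"ax":0,"ay":0,"az":0,"grip":5},{"x":0,"y":-44,"z":0,"ax":0,"ay":0,"az":0,"grip":5},{"x":0,"y":-64,"z":0,"ax":0,"ay":0,"az":0,"grip":5},{"x":0,"y":-78,"z":0,"ax":0,"ay":0,"az":0,"grip":5}]'
python3 -m jog '[{"x":0,"y":-2,"z":0,"ax":0,"ay":0,"az":0,"grip":5},{"x":0,"y":-2,"z":0,"ax":0,"ay":0,"az":0,"grip":5},{"x":0,"y":-2,"z":0,"ax":0,"ay":0,"az":0,"grip":5}]'
python3 - <<'E'
from h import *
st(); w=get_image("wrist"); cv2.imwrite("pics/w18.png",w["color"][:,:,::-1]);  st(); go([419.6,-325.6,115],-0.178)
E
```

```text
clock: 16.75
eef_pos: [608.6, -53.9, 116.7]
tool_rot: [-1.531, -0.002, 0.044]
force: [0.5, -0.2, -2.3]
width: 14.7
clock: 17.05
eef_pos: [607.3, -54.3, 116.0]
tool_rot: [-1.531, 0.002, 0.044]
force: [-0.2, -0.2, -2.3]
width: 14.7
t 17.05 pos [607.3 -54.3 116. ] rot [-1.5307  0.0018  0.0442] F [-0.22 -0.21 -2.32] T [-0.23 -0.04  0.02] w 14.7
t 17.10 pos [607.2 -54.3 115.9] rot [-1.5306  0.002   0.0442] F [ 0.29  0.19 -2.17] T [-0.28  0.02  0.  ] w 14.9
go: x -199.4 y -9.3 z -262.6 ax -0.0398 ay 0.2221 az -0.0065
```

View pics/w18.png

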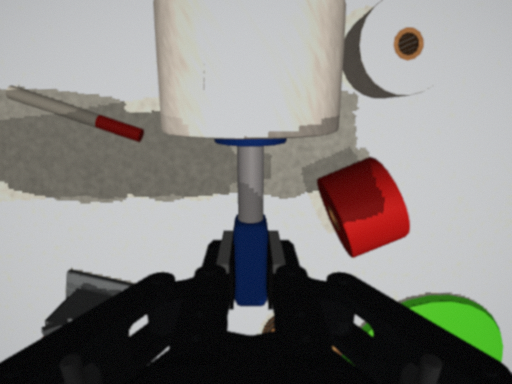

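```bash
python3 -m jog '[{"x":-9,"y":0,"z":-12,"ax":0,"ay":0.01,"az":0,"grip":5},{"x":-27,"y":-1,"z":-36,"ax":0,"ay":0.03,"az":0,"grip":5},{"x":-49,"y":-2,"z":-64,"ax":0,"ay":0.055,"az":0,"grip":5},{"x":-72,"y":-3,"z":-94,"ax":0,"ay":0.08,"az":0,"grip":5},{"x":-95,"y":-4,"z":-124,"ax":0,"ay":0.105,"az":0,"grip":5}]'
python3 -m jog '[{"x":-26,"y":-1,"z":-29,"ax":0,"ay":0.025,"az":0,"grip":5},{"x":-52,"y":-2,"z":-56,"ax":0,"ay":0.05,"az":0,"grip":5},{"x":-75,"y":-3,"z":-80,"ax":0,"ay":0.075,"az":0,"grip":5},{"x":-86,"y":-4,"z":-98,"ax":0,"ay":0.1,"az":0,"grip":5},{"x":-90,"y":-4,"z":-108,"ax":0,"ay":0.112,"az":0,"grip":5}]'
python3 -m jog '[{"x":0,"y":0,"z":0,"ax":0,"ay":0,"az":0,"grip":5},{"x":0,"y":0,"z":0,"ax":0,"ay":0,"az":0,"grip":5},{"x":0,"y":0,"z":0,"ax":0,"ay":0,"az":0,"grip":5}]'
python3 - <<'E'
from h import *
st(); go([419.6,-325.6,115],-0.178)
E
```

```text
clock: 17.6
eef_pos: [516.4, -184.4, 115.4]
tool_rot: [-1.531, 0.006, -0.063]
force: [1.2, -0.3, -2.3]
width: 14.9
clock: 18.1
eef_pos: [419.0, -287.4, 115.7]
tool_rot: [-1.533, 0.011, -0.178]
force: [0.7, -0.4, -3.0]
width: 14.7
clock: 18.4
eef_pos: [423.4, -283.4, 116.1]
tool_rot: [-1.531, 0.008, -0.17]
force: [-0.1, 0.1, -2.0]
width: 15.0
t 18.40 pos [ 423.4 -283.4  116.1] rot [-1.5308  0.0079 -0.1702] F [-0.06  0.13 -2.02] T [-0.26  0.02 -0.01] w 15.0
go: x 3.5 y -0.7 z -42.3 ax -0.0400 ay 0.0076 az -0.0081
```

```bash
python3 -m jog '[{"x":1,"y":0,"z":-8,"ax":-0.01,"ay":0.003,"az":-0.002,"grip":5},{"x":2,"y":0,"z":-20,"ax":-0.02,"ay":0.006,"az":-0.005,"grip":5},{"x":3,"y":0,"z":-32,"ax":-0.03,"ay":0.008,"az":-0.008,"grip":5},{"x":3.5,"y":0,"z":-40,"ax":-0.035,"ay":0.008,"az":-0.008,"grip":5},{"x":3.5,"y":-1,"z":-42,"ax":-0.035,"ay":0.008,"az":-0.008,"grip":5}]'
python3 -m jog '[{"x":0,"y":0,"z":0,"ax":0,"ay":0,"az":0,"grip":5},{"x":0,"y":0,"z":0,"ax":0,"ay":0,"az":0,"grip":5},{"x":0,"y":0,"z":0,"ax":0,"ay":0,"az":0,"grip":5}]'
python3 - <<'E'
from h import *
np.set_printoptions(suppress=True,precision=1)
w=get_image("wrist"); cv2.imwrite("pics/w19.png",w["color"][:,:,::-1]); t=get_image("top"); s=get_image("scene")
S=st(); go([419.6,-325.6,80],-0.178)
R=Rt(S); p0=np.array(S["eef_pos"])+R@[0,-34.8,0]; pts=[p0+R@[0,0,d] for d in (-22,22,60.5,120,158)]
crop(s,(110,105,200,175),8,"s19.png",proj(s,pts)); crop(t,(335,210,435,285),8,"t19.png",proj(t,pts))
E
```

```text
clock: 18.9
eef_pos: [418.0, -328.3, 115.2]
tool_rot: [-1.568, 0.001, -0.183]
force: [0.3, 0.4, -3.3]
width: 14.9
clock: 19.2
eef_pos: [418.5, -326.4, 115.4]
tool_rot: [-1.566, 0.001, -0.18]
force: [0.3, -0.5, -2.9]
width: 14.7
t 19.35 pos [ 418.5 -326.5  115.4] rot [-1.6  0.  -0.2] F [ 0.6 -0.  -3. ] T [-0.2 -0.  -0. ] w 14.8
go: x 1.0 y 35.4 z 1.0 ax -0.0042 ay -0.0026 az -0.0008
```

View pics/w19.png

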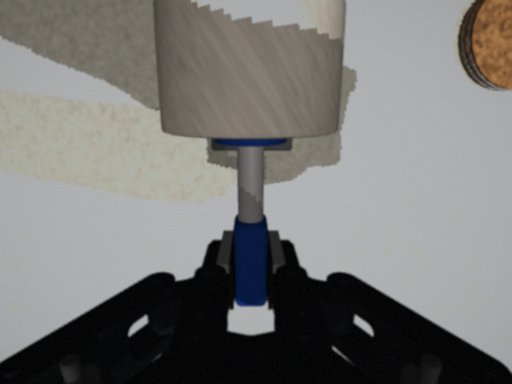

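View pics/s19.png

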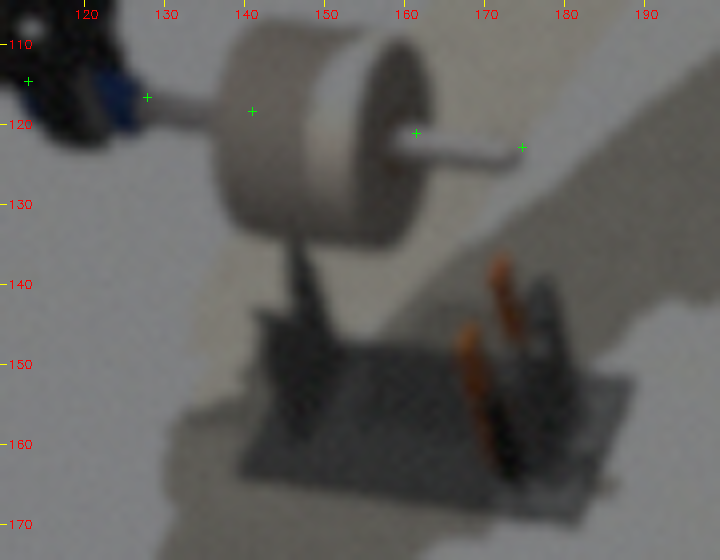

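View pics/t19.png

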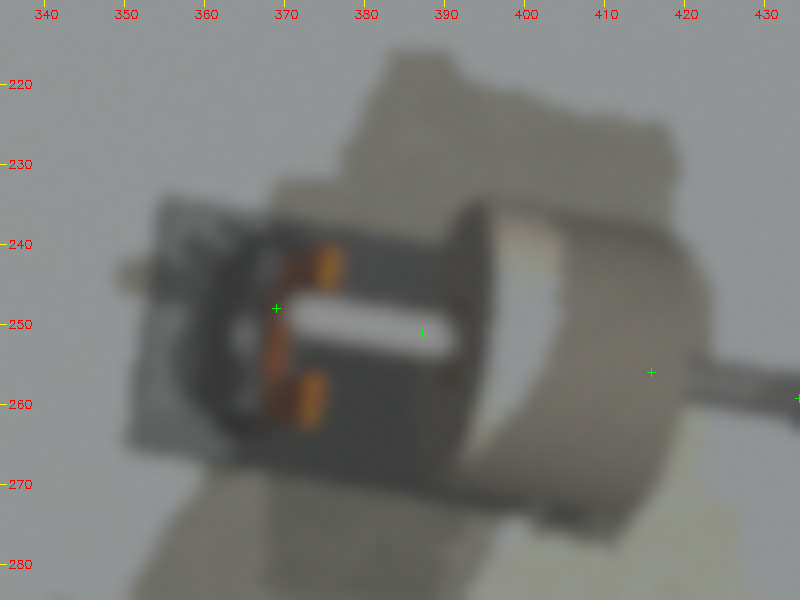

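```bash
python3 -m jog '[{"x":1,"y":8,"z":2,"ax":-0.004,"ay":-0.002,"az":0,"grip":5},{"x":1,"y":24,"z":2,"ax":-0.004,"ay":-0.002,"az":0,"grip":5},{"x":1,"y":42,"z":2,"ax":-0.004,"ay":-0.002,"az":0,"grip":5},{"x":1,"y":56,"z":2,"ax":-0.004,"ay":-0.002,"az":0,"grip":5},{"x":1,"y":63,"z":2,"ax":-0.004,"ay":-0.002,"az":0,"grip":5}]'
python3 -m jog '[{"x":0,"y":0,"z":0,"ax":0,"ay":0,"az":0,"grip":5},{"x":0,"y":0,"z":0,"ax":0,"ay":0,"az":0,"grip":5},{"x":0,"y":0,"z":0,"ax":0,"ay":0,"az":0,"grip":5}]'
python3 - <<'E'
from h import *
w=get_image("wrist"); cv2.imwrite("pics/w20.png",w["color"][:,:,::-1]); t=get_image("top"); s=get_image("scene")
S=st(); go([419.8,-324.6,30],-0.178)
R=Rt(S); p0=np.array(S["eef_pos"])+R@[0,-34.8,0]; pts=[p0+R@[0,0,d] for d in (-22,22,60.5,120,158)]
crop(s,(110,115,200,185),8,"s20.png",proj(s,pts)); crop(t,(335,210,435,285),8,"t20.png",proj(t,pts))
E
```

```text
clock: 19.85
eef_pos: [419.1, -323.8, 50.8]
tool_rot: [-1.57, 0.003, -0.178]
force: [-0.3, -0.5, -2.3]
width: 14.8
clock: 20.15
eef_pos: [420.4, -325.0, 53.0]
tool_rot: [-1.571, -0.001, -0.179]
force: [0.6, 1.0, -2.6]
width: 14.7
t 20.30 pos [ 420.1 -325.1   53. ] rot [-1.5713e+00 -3.0000e-04 -1.7920e-01] F [ 0.27  0.42 -2.99] T [-0.17  0.02  0.  ] w 14.8
go: x -0.4 y 23.0 z 0.4 ax 0.0005 ay -0.0012 az 0.0003
```

View pics/w20.png

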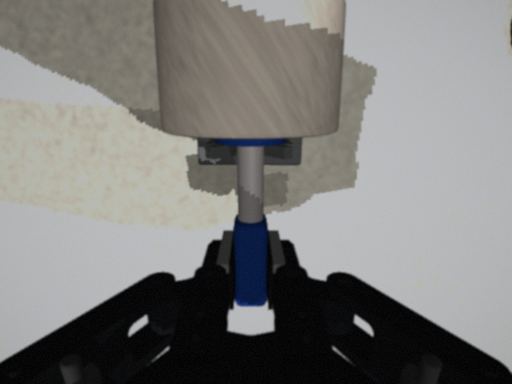

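View pics/s20.png

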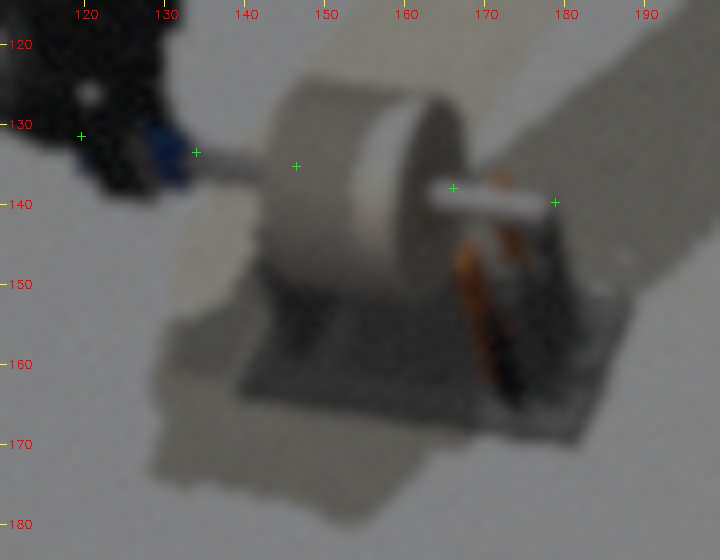

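View pics/t20.png

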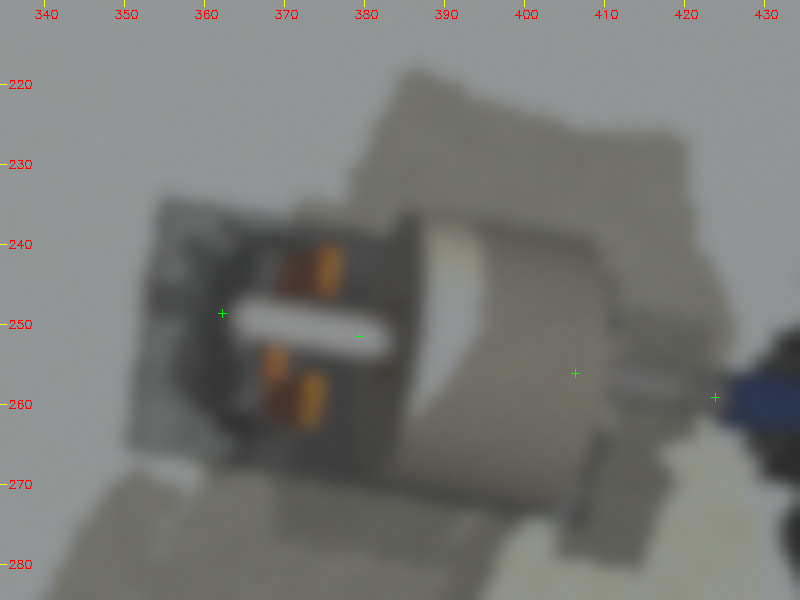

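```bash
python3 -m jog '[{"x":0,"y":4,"z":0.5,"ax":0,"ay":0,"az":0,"grip":5},{"x":0,"y":9,"z":0.5,"ax":0,"ay":0,"az":0,"grip":5},{"x":0,"y":14,"z":0.5,"ax":0,"ay":0,"az":0,"grip":5},{"x":0,"y":19,"z":0.5,"ax":0,"ay":0,"az":0,"grip":5},{"x":0,"y":21,"z":0.5,"ax":0,"ay":0,"az":0,"grip":5}]'
python3 -m jog '[{"x":0,"y":0,"z":0,"ax":0,"ay":0,"az":0,"grip":5},{"x":0,"y":0,"z":0,"ax":0,"ay":0,"az":0,"grip":5}]'
python3 - <<'E'
from h import *
for i in range(3): S=st(); get_image("top")
go([419.8,-324.6,25],-0.178)
E
```

```text
clock: 20.8
eef_pos: [419.5, -324.0, 30.6]
tool_rot: [-1.57, 0.002, -0.179]
force: [-0.6, 0.2, -3.0]
width: 14.8
clock: 21.0
eef_pos: [419.9, -324.3, 31.4]
tool_rot: [-1.571, 0.001, -0.179]
force: [-0.4, 0.6, -2.2]
width: 14.9
t 21.00 pos [ 419.9 -324.3   31.4] rot [-1.5707e+00  8.0000e-04 -1.7900e-01] F [-0.36  0.57 -2.22] T [-0.24  0.01  0.04] w 14.9
t 21.05 pos [ 420.  -324.3   31.5] rot [-1.5708e+00  5.0000e-04 -1.7900e-01] F [-0.73  0.74 -2.46] T [-0.21 -0.01  0.  ] w 14.8
t 21.10 pos [ 420.  -324.4   31.6] rot [-1.5709e+00  4.0000e-04 -1.7900e-01] F [-0.09  0.15 -2.24] T [-0.18  0.03 -0.05] w 14.8
go: x -0.2 y 6.6 z -0.2 ax 0.0002 ay -0.0010 az -0.0004
```

```bash
python3 -m jog '[{"x":0,"y":1,"z":0,"ax":0,"ay":0,"az":0,"grip":5},{"x":0,"y":2,"z":0,"ax":0,"ay":0,"az":0,"grip":5},{"x":0,"y":3,"z":0,"ax":0,"ay":0,"az":0,"grip":5},{"x":0,"y":4,"z":0,"ax":0,"ay":0,"az":0,"grip":5}]'
python3 - <<'E'
from h import *
S=st()
E
python3 -m jog '[{"x":0,"y":0.7,"z":0,"ax":0,"ay":0,"az":0,"grip":5},{"x":0,"y":1.4,"z":0,"ax":0,"ay":0,"az":0,"grip":5},{"x":0,"y":2,"z":0,"ax":0,"ay":0,"az":0,"grip":5}]'
python3 - <<'E'
from h import *
for i in range(3): S=st(); get_image("top")
E
```

```text
clock: 21.55
eef_pos: [419.8, -324.3, 27.3]
tool_rot: [-1.571, 0.001, -0.179]
force: [-0.3, -0.1, -2.0]
width: 14.9
t 21.55 pos [ 419.8 -324.3   27.3] rot [-1.5708e+00  8.0000e-04 -1.7900e-01] F [-0.33 -0.05 -2.05] T [-0.15  0.03  0.05] w 14.9
clock: 21.85
eef_pos: [419.8, -324.3, 25.4]
tool_rot: [-1.571, 0.001, -0.179]
force: [-0.4, 0.3, 0.2]
width: 14.7
t 21.85 pos [ 419.8 -324.3   25.4] rot [-1.5708e+00  8.0000e-04 -1.7910e-01] F [-0.42  0.34  0.22] T [ 0.   -0.01  0.02] w 14.7
t 21.90 pos [ 419.9 -324.3   25.4] rot [-1.5708e+00  8.0000e-04 -1.7900e-01] F [-0.1  -0.55  0.43] T [-0.01  0.12  0.04] w 14.7
t 21.95 pos [ 419.9 -324.3   25.5] rot [-1.5708e+00  7.0000e-04 -1.7900e-01] F [ 0.32  0.46 -0.81] T [-0.01 -0.    0.03] w 14.6
```

```bash
cat >> h.py <<'E'
def ax(n=4):
    f=[]
    for i in range(n):
        S=read_state(); R=Rt(S); f.append(R.T@np.array(S["force"])); get_image("top")
    S=read_state(); R=Rt(S); f.append(R.T@np.array(S["force"]))
    f=np.array(f); c=np.array([437,-228.7,0]); Y=np.array([.177,.984,0]); Y/=np.linalg.norm(Y); X=np.array([Y[1],-Y[0],0])
    d=np.array(S["eef_pos"])-c
    print("t %.2f z %.1f outside %.1f lat %.1f push %.2f(sd %.2f) lat %.2f vert(tool y) %.2f w %.1f"%(S["clock"],S["eef_pos"][2],-(d@Y)-47.5,d@X,-f[:,2].mean(),f[:,2].std(),f[:,0].mean(),f[:,1].mean(),S["width"]))
E
python3 -m jog '[{"x":0,"y":0,"z":1,"ax":0,"ay":0,"az":0,"grip":5},{"x":0,"y":0,"z":2,"ax":0,"ay":0,"az":0,"grip":5},{"x":0,"y":0,"z":3,"ax":0,"ay":0,"az":0,"grip":5}]'
python3 - <<'E'
from h import *
ax(3)
E
```

```text
clock: 22.3
eef_pos: [420.5, -321.4, 25.5]
tool_rot: [-1.571, 0.001, -0.179]
force: [-0.3, -0.6, -1.9]
width: 14.9
t 22.45 z 25.5 outside 46.4 lat 0.2 push 0.21(sd 0.56) lat 0.02 vert(tool y) 1.36 w 14.9
```

```bash
python3 -m jog '[{"x":0,"y":0.4,"z":1,"ax":0,"ay":0,"az":0,"grip":5},{"x":0,"y":0.4,"z":2,"ax":0,"ay":0,"az":0,"grip":5},{"x":0,"y":0.4,"z":2,"ax":0,"ay":0,"az":0,"grip":5}]'
python3 - <<'E'
from h import *
ax(3)
E
python3 -m jog '[{"x":0,"y":0,"z":1,"ax":0,"ay":0,"az":0,"grip":5},{"x":0,"y":0,"z":2,"ax":0,"ay":0,"az":0,"grip":5},{"x":0,"y":0,"z":2,"ax":0,"ay":0,"az":0,"grip":5}]'
python3 - <<'E'
from h import *
ax(3)
E
```

```text
clock: 22.75
eef_pos: [420.9, -319.8, 25.3]
tool_rot: [-1.571, 0.0, -0.179]
force: [0.0, -2.4, 1.0]
width: 14.6
t 22.90 z 25.2 outside 45.0 lat 0.3 push 2.37(sd 0.23) lat 0.16 vert(tool y) -1.28 w 14.7
clock: 23.2
eef_pos: [421.3, -317.4, 25.2]
tool_rot: [-1.571, 0.0, -0.179]
force: [0.8, -2.7, 3.0]
width: 14.9
t 23.35 z 25.1 outside 42.6 lat 0.3 push 2.74(sd 0.34) lat 0.32 vert(tool y) -3.36 w 14.7
```

```bash
python3 -m jog '[{"x":0,"y":-0.3,"z":1,"ax":0,"ay":0,"az":0,"grip":5},{"x":0,"y":-0.3,"z":1.5,"ax":0,"ay":0,"az":0,"grip":5}]'
python3 - <<'E'
from h import *
ax(2)
E
python3 -m jog '[{"x":0,"y":0,"z":1,"ax":0,"ay":0,"az":0,"grip":5},{"x":0,"y":0,"z":1.5,"ax":0,"ay":0,"az":0,"grip":5}]'
python3 - <<'E'
from h import *
ax(2)
E
```

```text
clock: 23.55
eef_pos: [421.3, -315.6, 25.2]
tool_rot: [-1.57, 0.001, -0.179]
force: [-1.2, -1.5, 1.3]
width: 14.7
t 23.65 z 25.2 outside 40.7 lat -0.0 push 1.66(sd 0.16) lat -0.63 vert(tool y) -1.83 w 14.9
clock: 23.85
eef_pos: [421.5, -314.3, 25.2]
tool_rot: [-1.571, 0.001, -0.179]
force: [-0.3, -2.7, 2.5]
width: 14.7
t 23.95 z 25.3 outside 39.4 lat -0.1 push 2.30(sd 0.55) lat 0.39 vert(tool y) -2.05 w 14.9
```

```bash
python3 -m jog '[{"x":0,"y":0,"z":1,"ax":0,"ay":0,"az":0,"grip":5},{"x":0,"y":0,"z":1.5,"ax":0,"ay":0,"az":0,"grip":5}]'
python3 - <<'E'
from h import *
ax(2)
E
python3 -m jog '[{"x":0,"y":0,"z":0.7,"ax":0,"ay":0,"az":0,"grip":5},{"x":0,"y":0,"z":1,"ax":0,"ay":0,"az":0,"grip":5}]'
python3 - <<'E'
from h import *
ax(3); w=get_image("top"); crop(w,(335,210,435,285),8,"t21.png")
E
```

```text
clock: 24.15
eef_pos: [421.8, -312.8, 25.3]
tool_rot: [-1.571, 0.001, -0.179]
force: [-0.5, -2.4, 2.0]
width: 14.7
t 24.25 z 25.3 outside 37.8 lat -0.1 push 2.32(sd 0.10) lat -0.20 vert(tool y) -1.59 w 14.5
clock: 24.45
eef_pos: [422.0, -311.9, 25.3]
tool_rot: [-1.571, 0.001, -0.179]
force: [-0.4, -2.5, 1.2]
width: 14.6
t 24.60 z 25.3 outside 37.0 lat 0.0 push 2.11(sd 0.23) lat -0.13 vert(tool y) -1.57 w 14.5
```

View pics/t21.png

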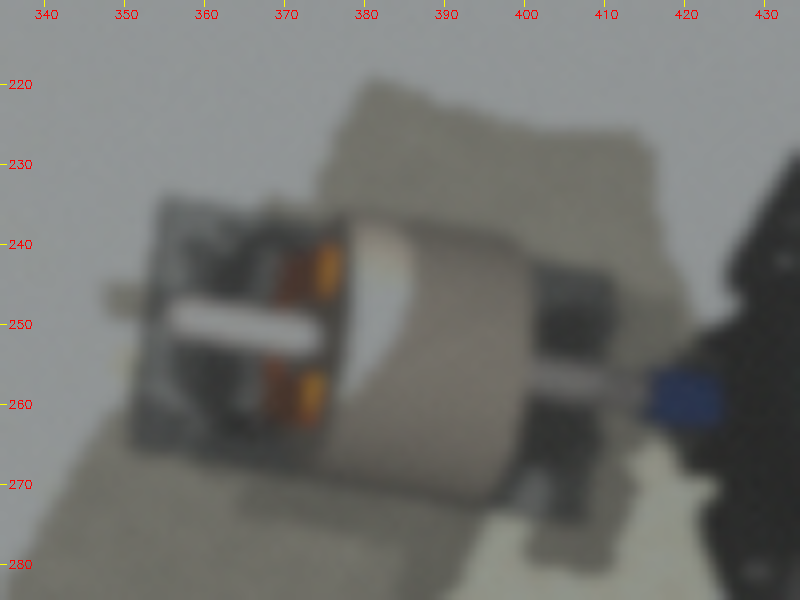

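```bash
python3 -m jog '[{"x":0,"y":0,"z":0.7,"ax":0,"ay":0,"az":0,"grip":5},{"x":0,"y":0,"z":1,"ax":0,"ay":0,"az":0,"grip":5}]'
python3 - <<'E'
from h import *
ax(3)
E
python3 -m jog '[{"x":0,"y":0,"z":0.7,"ax":0,"ay":0,"az":0,"grip":5},{"x":0,"y":0,"z":1,"ax":0,"ay":0,"az":0,"grip":5}]'
python3 - <<'E'
from h import *
ax(3)
E
```

```text
clock: 24.85
eef_pos: [422.3, -310.9, 25.3]
tool_rot: [-1.571, 0.001, -0.179]
force: [-0.7, -0.6, 0.6]
width: 14.4
t 25.00 z 25.3 outside 36.0 lat 0.0 push 1.70(sd 0.96) lat -0.44 vert(tool y) -0.99 w 14.9
clock: 25.2
eef_pos: [422.4, -310.1, 25.3]
tool_rot: [-1.571, 0.001, -0.179]
force: [-0.8, -2.2, 1.0]
width: 14.9
t 25.35 z 25.3 outside 35.2 lat 0.1 push 2.47(sd 0.31) lat 0.02 vert(tool y) -0.72 w 14.7
```

```bash
python3 -m jog '[{"x":0,"y":0,"z":0.7,"ax":0,"ay":0,"az":0,"grip":5},{"x":0,"y":0,"z":1,"ax":0,"ay":0,"az":0,"grip":5}]'
python3 - <<'E'
from h import *
ax(3)
E
python3 -m jog '[{"x":0,"y":0,"z":0.7,"ax":0,"ay":0,"az":0,"grip":5},{"x":0,"y":0,"z":1,"ax":0,"ay":0,"az":0,"grip":5}]'
python3 - <<'E'
from h import *
ax(3)
E
```

```text
clock: 25.55
eef_pos: [422.5, -309.4, 25.3]
tool_rot: [-1.571, 0.001, -0.179]
force: [-1.1, -3.7, 0.9]
width: 15.0
t 25.70 z 25.3 outside 34.5 lat 0.0 push 3.76(sd 0.39) lat -1.03 vert(tool y) -1.10 w 14.7
clock: 25.9
eef_pos: [422.6, -308.6, 25.4]
tool_rot: [-1.571, 0.001, -0.179]
force: [-1.7, -5.2, -0.0]
width: 14.6
t 26.05 z 25.3 outside 33.6 lat 0.0 push 5.01(sd 0.23) lat -0.30 vert(tool y) -0.85 w 15.1
```

```bash
python3 -m jog '[{"x":0,"y":0,"z":0.6,"ax":0,"ay":0,"az":0,"grip":5},{"x":0,"y":0,"z":0.8,"ax":0,"ay":0,"az":0,"grip":5}]'
python3 - <<'E'
from h import *
ax(4); t=get_image("top"); crop(t,(335,210,435,285),8,"t22.png"); w=get_image("wrist"); cv2.imwrite("pics/w22.png",w["color"][:,:,::-1]); ax(1)
E
```

```text
clock: 26.25
eef_pos: [422.7, -308.1, 25.4]
tool_rot: [-1.572, 0.001, -0.18]
force: [-1.4, -6.0, 0.7]
width: 14.6
t 26.45 z 25.4 outside 33.1 lat -0.0 push 5.66(sd 0.30) lat -0.56 vert(tool y) -1.30 w 14.6
t 26.60 z 25.4 outside 33.1 lat 0.0 push 4.76(sd 0.22) lat -0.98 vert(tool y) -0.89 w 14.8
```

View pics/t22.png

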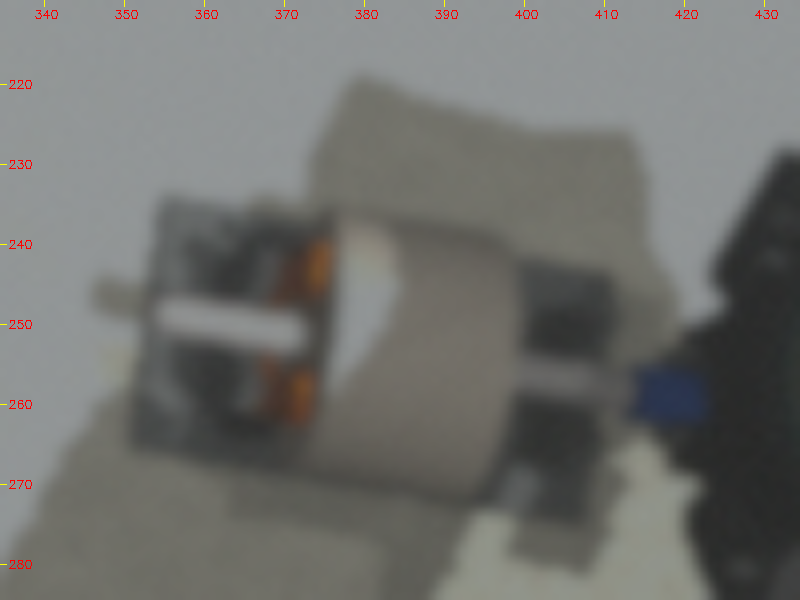

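View pics/w22.png

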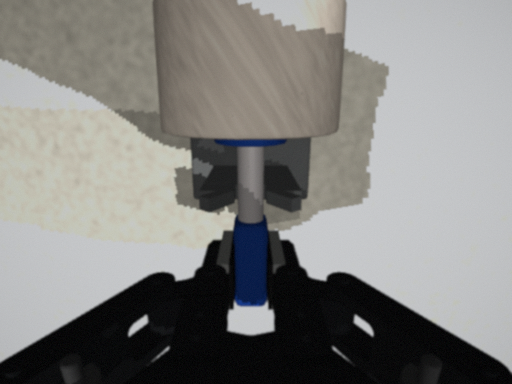

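```bash
python3 -m jog '[{"x":0,"y":0,"z":0.4,"ax":0,"ay":0,"az":0,"grip":5},{"x":0,"y":0,"z":0.5,"ax":0,"ay":0,"az":0,"grip":5},{"x":0,"y":0,"z":0.5,"ax":0,"ay":0,"az":0,"grip":5},{"x":0,"y":0,"z":0.5,"ax":0,"ay":0,"az":0,"grip":5}]'
python3 - <<'E'
from h import *
ax(3)
E
```

```text
clock: 27.0
eef_pos: [422.7, -307.8, 25.4]
tool_rot: [-1.572, 0.001, -0.18]
force: [-2.1, -5.7, 0.0]
width: 14.5
t 27.15 z 25.4 outside 32.9 lat -0.0 push 6.31(sd 0.51) lat -0.60 vert(tool y) -0.77 w 14.5
```

```bash
python3 -m jog '[{"x":0,"y":0,"z":0,"ax":0,"ay":0,"az":0,"grip":40},{"x":0,"y":0,"z":0,"ax":0,"ay":0,"az":0,"grip":40},{"x":0,"y":0,"z":0,"ax":0,"ay":0,"az":0,"grip":40},{"x":0,"y":0,"z":0,"ax":0,"ay":0,"az":0,"grip":40},{"x":0,"y":0,"z":0,"ax":0,"ay":0,"az":0,"grip":40}]'
python3 - <<'E'
from h import *
ax(1); w=get_image("wrist"); cv2.imwrite("pics/w23.png",w["color"][:,:,::-1]); st()
E
```

```text
clock: 27.65
eef_pos: [423.1, -306.3, 25.2]
tool_rot: [-1.57, 0.001, -0.179]
force: [-0.3, 0.1, -0.0]
width: 40.0
t 27.70 z 25.3 outside 31.5 lat 0.1 push -0.18(sd 0.14) lat -0.08 vert(tool y) 0.03 w 39.8
t 27.75 pos [ 423.  -306.5   25.3] rot [-1.5705e+00  8.0000e-04 -1.7890e-01] F [ 0.22  0.85 -0.26] T [ 0.01 -0.05  0.03] w 40.1
```

View pics/w23.png

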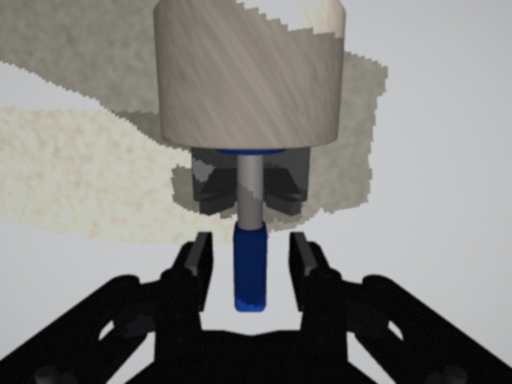

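```bash
python3 -m jog '[{"x":0,"y":-8,"z":-1,"ax":0,"ay":0,"az":0,"grip":40},{"x":0,"y":-25,"z":-1,"ax":0,"ay":0,"az":0,"grip":40},{"x":0,"y":-50,"z":-1,"ax":0,"ay":0,"az":0,"grip":40},{"x":0,"y":-80,"z":-4,"ax":0,"ay":0,"az":0,"grip":40},{"x":0,"y":-100,"z":-8,"ax":0,"ay":0,"az":0,"grip":40}]'
python3 -m jog '[{"x":0,"y":-10,"z":15,"ax":0,"ay":0,"az":0,"grip":40},{"x":0,"y":-30,"z":40,"ax":0,"ay":0,"az":0,"grip":40},{"x":0,"y":-40,"z":62,"ax":0,"ay":0,"az":0,"grip":40},{"x":0,"y":-40,"z":70,"ax":0,"ay":0,"az":0,"grip":40},{"x":0,"y":-40,"z":70,"ax":0,"ay":0,"az":0,"grip":40}]'
python3 -m jog '[{"x":0,"y":0,"z":0,"ax":0,"ay":0,"az":0,"grip":40},{"x":0,"y":0,"z":0,"ax":0,"ay":0,"az":0,"grip":40},{"x":0,"y":0,"z":0,"ax":0,"ay":0,"az":0,"grip":40}]'
python3 - <<'E'
from h import *
st(); w=get_image("wrist"); np.save("w24.npy",w,allow_pickle=True); cv2.imwrite("pics/w24.png",w["color"][:,:,::-1]); crop(w,(170,0,330,200),4,"w24c.png"); t=get_image("top"); s=get_image("scene"); np.save("s24.npy",s,allow_pickle=True); crop(s,(110,115,200,185),8,"s24.png"); crop(t,(335,210,435,285),8,"t24.png")
E
```

```text
clock: 28.25
eef_pos: [422.3, -314.9, 127.7]
tool_rot: [-1.571, -0.001, -0.179]
force: [0.4, -0.7, 0.2]
width: 40.1
clock: 28.75
eef_pos: [434.2, -244.1, 165.2]
tool_rot: [-1.57, 0.001, -0.176]
force: [-0.8, -0.4, 0.2]
width: 39.8
clock: 29.05
eef_pos: [433.6, -246.6, 164.7]
tool_rot: [-1.571, 0.002, -0.181]
force: [0.1, -0.0, 0.2]
width: 39.7
t 29.05 pos [ 433.6 -246.6  164.7] rot [-1.5707  0.0019 -0.1807] F [ 0.12 -0.02  0.16] T [ 0.04 -0.03  0.03] w 39.7
```

View pics/w24c.png

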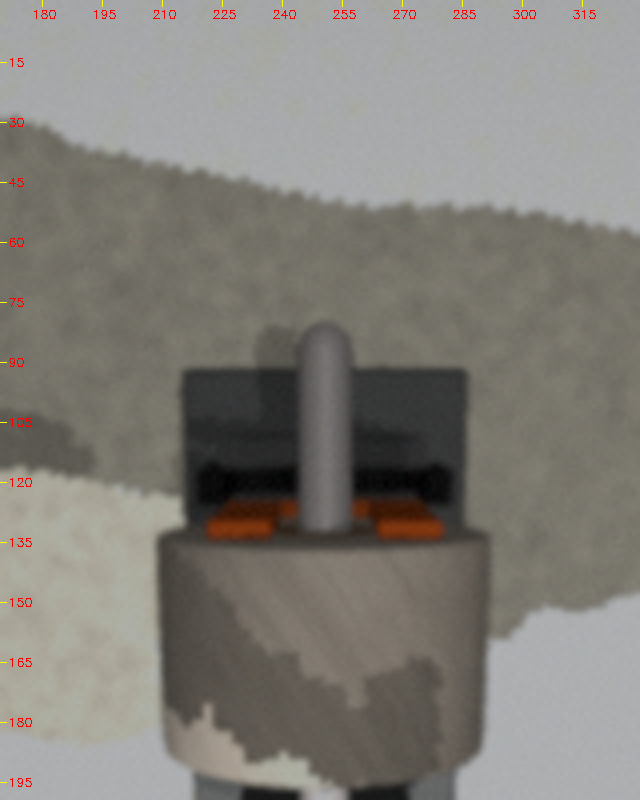

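View pics/s24.png

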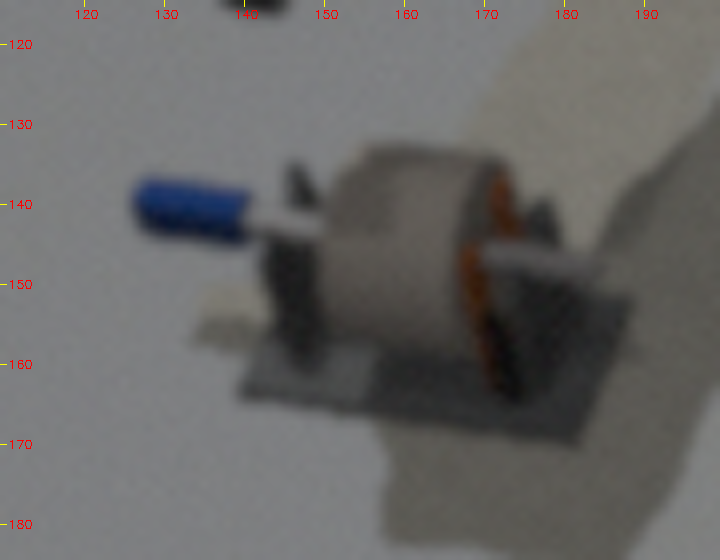

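View pics/t24.png

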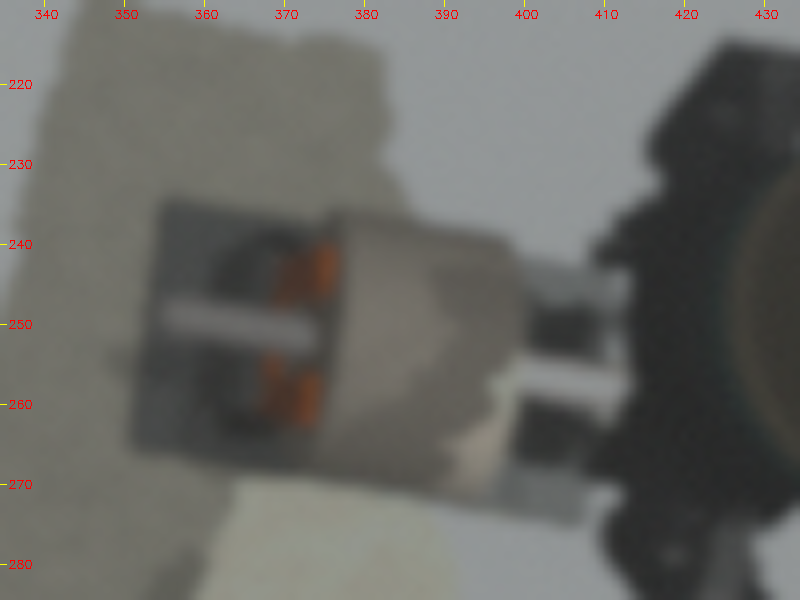

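```bash
python3 - <<'E'
import cv2,numpy as np
x0,y0,s=335,210,8
for n in ["t19","t20","t21","t22","t24"]:
    im=cv2.imread(f"pics/{n}.png").astype(float)
    out=[]
    for (r0,r1) in ((241,245.5),(258,262)):
        a=im[int((r0-y0)*s):int((r1-y0)*s),int((365-x0)*s):int((382-x0)*s)]
        e=(a[:,:,2]-a[:,:,0]).mean(0); 
        k=e.argmax(); m=e[k]; j=k
        while e[j]>m/2: j+=1
        i=k
        while i>0 and e[i]>m/2: i-=1
        f=j-1+(e[j-1]-m/2)/(e[j-1]-e[j])
        out+= [round(365+f/s,2),round(365+k/s,2),round(m,0)]
    print(n,out)
E
```

```text
t19 [np.float64(377.58), np.float64(376.0), np.float64(66.0), np.float64(375.46), np.float64(373.88), np.float64(69.0)]
t20 [np.float64(377.59), np.float64(376.0), np.float64(67.0), np.float64(375.45), np.float64(373.88), np.float64(70.0)]
t21 [np.float64(377.62), np.float64(376.0), np.float64(68.0), np.float64(375.48), np.float64(373.88), np.float64(67.0)]
t22 [np.float64(376.43), np.float64(374.88), np.float64(61.0), np.float64(374.29), np.float64(372.62), np.float64(55.0)]
t24 [np.float64(377.41), np.float64(375.75), np.float64(52.0), np.float64(375.2), np.float64(373.38), np.float64(53.0)]
```

```bash
python3 -m jog '[{"x":0,"y":-20,"z":-20,"ax":0,"ay":0,"az":0,"grip":40},{"x":0,"y":-45,"z":-55,"ax":0,"ay":0,"az":0,"grip":40},{"x":0,"y":-60,"z":-95,"ax":0,"ay":0,"az":0,"grip":40},{"x":0,"y":-60,"z":-135,"ax":0,"ay":0,"az":0,"grip":40},{"x":0,"y":-60,"z":-175,"ax":0,"ay":0,"az":0,"grip":40}]'
python3 -m jog '[{"x":0,"y":0,"z":-35,"ax":0,"ay":0,"az":0,"grip":40},{"x":0,"y":0,"z":-60,"ax":0,"ay":0,"az":0,"grip":40},{"x":0,"y":0,"z":-70,"ax":0,"ay":0,"az":0,"grip":40},{"x":0,"y":0,"z":-70,"ax":0,"ay":0,"az":0,"grip":40},{"x":0,"y":0,"z":-70,"ax":0,"ay":0,"az":0,"grip":40}]'
python3 - <<'E'
from h import *
st(); t=get_image("top"); crop(t,(335,210,435,285),8,"t25.png"); cv2.imwrite("pics/top25.png",t["color"][:,:,::-1]); s=get_image("scene"); np.save("s25.npy",s,allow_pickle=True);np.save("t25.npy",t,allow_pickle=True)
x0,y0,s=335,210,8
im=cv2.imread("pics/t25.png").astype(float); out=[]
for (r0,r1) in ((241,245.5),(258,262)):
        a=im[int((r0-y0)*s):int((r1-y0)*s),int((365-x0)*s):int((382-x0)*s)]
        e=(a[:,:,2]-a[:,:,0]).mean(0); k=e.argmax(); m=e[k]; j=k
        while e[j]>m/2: j+=1
        f=j-1+(e[j-1]-m/2)/(e[j-1]-e[j]); out+= [round(365+f/s,2),round(365+k/s,2),round(m,0)]
print(out)
E
```

```text
clock: 29.7
eef_pos: [402.7, -420.0, 226.0]
tool_rot: [-1.572, -0.0, -0.179]
force: [-0.3, -0.0, 0.0]
width: 40.0
clock: 30.2
eef_pos: [391.3, -485.1, 225.1]
tool_rot: [-1.569, 0.001, -0.177]
force: [0.3, 0.0, 1.2]
width: 40.1
t 30.20 pos [ 391.3 -485.1  225.1] rot [-1.5691e+00  9.0000e-04 -1.7750e-01] F [0.32 0.02 1.2 ] T [ 0.01 -0.03 -0.  ] w 40.1
[np.float64(377.24), np.float64(375.75), np.float64(56.0), np.float64(375.06), np.float64(373.5), np.float64(56.0)]
```

View pics/t25.png

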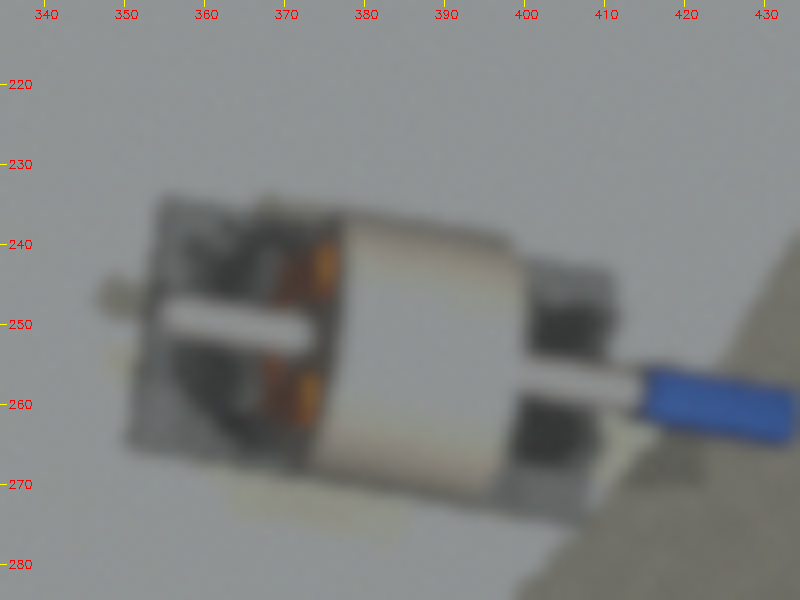

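View pics/top25.png

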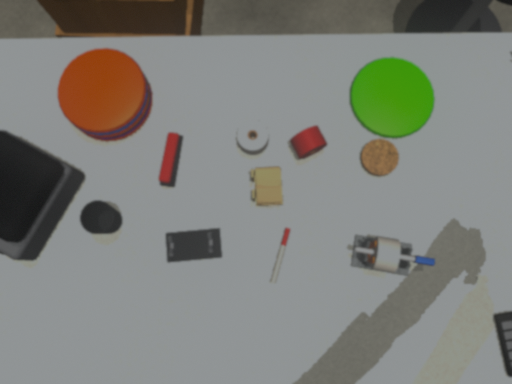

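```bash
python3 - <<'E'
from h import *
st(); print(finish_job()); st()
E
```

```text
t 30.30 pos [ 391.7 -484.8  225.5] rot [-1.5696e+00  6.0000e-04 -1.7630e-01] F [-0.05  0.62  0.79] T [-0.    0.   -0.02] w 39.8
the job is handed in; nothing more can be done
None
the job is handed in; nothing more can be done
```

The roll is on the spindle in both notches of the stand, resting lightly against the orange pad, and I handed the job in at 30.3 s. No verdict is reported.

**What I did**
- I gripped the spindle by its blue handle and pushed it through the roll. The side force on the way stayed about 1 N or less. I stopped when the flange met the roll at about 1.3 N.
- I lifted the roll with the spindle axis about 150 mm above the counter, so its centre was about 148 mm up, and laid the spindle in the stand with the handle end away from the pad.
- I slid it until the push rose from about 2.3 N of friction to about 6.3 N, which is roughly 4 N on the pad. Then I let go and drew the arm clear.

**Last checks**
- **Seating:** the tool height at laying-in (25.3 mm) puts the spindle axis at 60 mm. The pictures show it in both notches, with the handle centre about 34 to 35 mm outside the handle-end notch.
- **Pad contact:** after release the spindle slid back about 2 mm. In the last top view the pad is still pushed in about 0.8 mm, so about 1.5 to 2 N should remain on the roll. I judged this from the picture alone. A first picture taken in shadow gave only about 0.5 mm.
- **Other things:** nothing else on the counter looks moved in the top view, and the arm touches nothing.

**Disagreement:** the fingertips sat about 30 mm farther back from the reported tool point than the description says. My first closing therefore passed above the handle without touching anything, so I corrected the grip height from the pictures.

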